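# Load the glide run-in turntable, set its load and run one turn

## Robot

A 6-joint arm with a two-finger parallel gripper is mounted at the origin on the work surface. World frame = base frame: x ahead of the robot, y to its left, z up, the work surface at z = 0. Lengths are in mm, angles in rad, forces in N, time in s.
With the tool pointing down it reaches from about 350 to 975 mm from the base axis. Payload 7.1 kg.
Tool frame: the origin (TCP) lies midway between the tips of the shut fingers; the grasp point (between the pads) lies 19 mm behind it; z points along the fingers, y is the line along which they close (so a half turn about z gives the same grasp; the last joint's range is limited). The gripper opens to 88 mm and grips with 3 to 60 N. Pads are 20 mm wide; open, the fingers measure 115 mm over their backs; the gripper's body (75 mm by 178 mm) begins 61 mm behind the grasp point.
Start: joints at [1.12, 0.423, 1.63, -0, 1.089, -0.019], TCP at [261.534, 567.631, 222.675] pointing down, gripper open.
Joint ranges: [-3, 3], [-0.9, 2.11], [0.09, 2.58], [-1.31, 4.45], [0.11, 2.69], [-2.54, 2.54]. Speed limits (rad/s): [2.39, 2.39, 3.01, 3.14, 3.14, 3.14].

## Interface

Orientations are given as a rotation vector (axis times angle).
In Python, from workcell import ctrl gives the robot as it stands. The module is installed in compiled form; this text tells all that it offers.
- The arm moves only by the tool apply_moves, never from a script. Its argument "targets" is a list of rows, each a list of 3 entries, a list of its own where there are three numbers: the opening, from -1 (shut) to 1 (fully open), then the shift along the tool's x, y, z normalised to -1 to 1, where 1 is 5 cm, then the turn, a rotation vector about the tool's x, y, z normalised to -1 to 1, where 1 is 90 degrees. In form: [[jaw, [x, y, z], [wx, wy, wz]], ...]. A call has 1 to 8 rows; each row shifts and turns the commanded pose from where the row before left it, along the tool's axes as they then stand; what a row does not reach is not made up. A row lasts 1/8 s, in which the tool goes at most 62.5 mm and 10.7 degrees, less where a joint would pass 70% of its speed; a pose out of reach is approached as far as the arm can. A call with a number of a shift or a turn outside -1 to 1 is refused whole. A call with a gripper value outside its range is refused whole. The fingers move at their own pace and stop on an object; the grip force is fixed at half the most. Time passes only in rows, so rows that do not move let the fingers close. It gives the time, the measured TCP pose, the force, the opening and the grip force at its end, in the units of the state.
- ctrl.get_obs(): the state, without advancing time (a new reading comes with each control period).
- ctrl.get_image(name): name is "scene" or "top" or "wrist"; returns a dict with "pixels" (400x640x3 uint8, blue, green, red), "camera_matrix" (3x3 intrinsics, pixels), "k1" (the pictures are not rectified: a ray, as slopes to the right and down, at radius r is drawn at 1 + k1 r^2 times it, then the intrinsics apply), "view" (4x4, takes a point from world to camera coordinates); the wrist camera has in their place "hand_eye" (4x4, takes a point from camera to tool coordinates, whose origin is the TCP and whose axes are the flange's). Camera axes: x right, y down, z forward; pixel columns grow to the right and rows downward; lengths in mm; the calibration is good to about 2 mm. A picture is of the moment at which its call begins: read the wrist's pose just before it. There is no depth.
- ctrl.close_job(): hands the job in; it is judged then, once.
Trained networks look in the newest picture that a camera, given by its name, has taken for a name from the list of things; names that differ only in an ending like _2 or _b are one class to them, and where a whole thing is asked for, a point or a joint stands for the part that bears it (a point fixed in the world has none). Each returns a list of dicts, best first, with "score" (0 to 1); they miss things now and then, are a little off and sometimes report something else, mostly with a low value. They report only what shows in the picture. A call takes as long as a camera call. They do not tell look-alikes from the thing itself.
- ctrl.masks_of(label, camera): "region" (400x640 bool, what is visible of it) and "bbox" ([left, top, right, bottom] in pixels, round what is visible of it).
- ctrl.pinpoint(label, camera): "xy" ([column, row] in pixels: a listed point, or the origin of a listed thing).
The state is a dict: "t": time; "qpos": joint angles; "qvel": joint speeds; "joint_torque": joint torques, N m; "ee_pos": TCP position; "orientation": TCP orientation; "ft_force": force on the tool from outside, world axes, zero at the start; "moment": the same for the moment, N m; "width": finger opening in mm; "grasp_force": force on a finger pad.
Only numpy, scipy, OpenCV 4.12 (cv2) and the standard library are available. Lean on these libraries where they do the work, as an engineer would, in place of code of your own. Each camera call takes 0.05 s, during which the arm holds its last target. There are 200 camera calls.

## Task

Get the run-in rig for chair glides going: stand every white glide from the mat upright in a blue cup of the turntable, one per cup, and by turning the black knob (not by pushing the pointer) move the yellow pointer until it lines up with the red mark. Only when both are done, take the orange post and turn the turntable anticlockwise (seen from above) a full turn, up to its stop, so that at the end the glides still sit in their cups, the pointer is still on the mark and nothing else on the bench has been shoved aside.

Things in the scene. Friction and masses are not known exactly. Their poses are not given: they have to be found in the camera images.
- glide0: white nylon chair glide (a furniture foot) standing upright: round foot 36 mm across and 10 mm high, above it a round stem 24 mm across up to a total height of 40 mm; 35 g or so. Origin: centre of the underside, z along the stem upward. Starts on the black rubber mat at the right (some may be absent)
- glide1: white nylon chair glide (a furniture foot) standing upright: round foot 36 mm across and 10 mm high, above it a round stem 24 mm across up to a total height of 40 mm; 35 g or so. Origin: centre of the underside, z along the stem upward. Starts on the black rubber mat at the right (some may be absent)
- glide2: white nylon chair glide (a furniture foot) standing upright: round foot 36 mm across and 10 mm high, above it a round stem 24 mm across up to a total height of 40 mm; 35 g or so. Origin: centre of the underside, z along the stem upward. Starts on the black rubber mat at the right (some may be absent)
- glide3: white nylon chair glide (a furniture foot) standing upright: round foot 36 mm across and 10 mm high, above it a round stem 24 mm across up to a total height of 40 mm; 35 g or so. Origin: centre of the underside, z along the stem upward. Starts on the black rubber mat at the right (some may be absent)
- glide4: white nylon chair glide (a furniture foot) standing upright: round foot 36 mm across and 10 mm high, above it a round stem 24 mm across up to a total height of 40 mm; 35 g or so. Origin: centre of the underside, z along the stem upward. Starts on the black rubber mat at the right (some may be absent)
- glide5: white nylon chair glide (a furniture foot) standing upright: round foot 36 mm across and 10 mm high, above it a round stem 24 mm across up to a total height of 40 mm; 35 g or so. Origin: centre of the underside, z along the stem upward. Starts on the black rubber mat at the right (some may be absent)
- cup0 (a point): centre of the floor inside one of the six blue cups on the turntable (cup inside 46 mm across, rim 9 mm above this point, outside 52 mm across; the six stand 62 mm from the turntable's axis, 60 degrees apart). It moves with the turntable
- cup1 (a point): centre of the floor inside one of the six blue cups on the turntable (cup inside 46 mm across, rim 9 mm above this point, outside 52 mm across; the six stand 62 mm from the turntable's axis, 60 degrees apart). It moves with the turntable
- cup2 (a point): centre of the floor inside one of the six blue cups on the turntable (cup inside 46 mm across, rim 9 mm above this point, outside 52 mm across; the six stand 62 mm from the turntable's axis, 60 degrees apart). It moves with the turntable
- cup3 (a point): centre of the floor inside one of the six blue cups on the turntable (cup inside 46 mm across, rim 9 mm above this point, outside 52 mm across; the six stand 62 mm from the turntable's axis, 60 degrees apart). It moves with the turntable
- cup4 (a point): centre of the floor inside one of the six blue cups on the turntable (cup inside 46 mm across, rim 9 mm above this point, outside 52 mm across; the six stand 62 mm from the turntable's axis, 60 degrees apart). It moves with the turntable
- cup5 (a point): centre of the floor inside one of the six blue cups on the turntable (cup inside 46 mm across, rim 9 mm above this point, outside 52 mm across; the six stand 62 mm from the turntable's axis, 60 degrees apart). It moves with the turntable
- crank (a point): on the axis of the upright orange handle post of the turntable, 20 mm below its top; post 18 mm across, 93 mm tall above the disc, 102 mm from the turntable's vertical axis, which stands midway between facing cups; the aluminium disc is 250 mm across. Standing glides end 30 mm below this point, so fingers that grip the post's top 40 mm clear them all the way round
- turntable (a joint): angle of the turntable, rad, grows anticlockwise seen from above; it starts between 0 and 0.45 and a stop ends its travel at 6.85, a full turn later. It stays where it is left
- knob_grip (a point): on the axis of the round black load knob (40 mm across, 35 mm tall, vertical axis, standing on the grey box), 13 mm below its top, 22 mm above the grey box's top
- load_knob (a joint): angle of the load knob, rad, grows clockwise seen from above, range 0 to 10; each rad moves the yellow pointer 10 mm away from the knob along the scale
- pointer: yellow pointer block, 12 x 14 mm, 12 mm high, sliding along the scale, driven by the knob; with a 2.5 mm wide needle towards the mark; origin on the box top under its centre, in line with the needle along the scale
- mark: red mark, fixed beside the scale: origin on the box top at the end of its 2.5 mm wide red line; its x axis runs along the scale, away from the knob. The pointer is on the mark when its origin has x = 0 in this frame
- caster: bystander: black twin-wheel chair caster, 50 mm wheels, 80 mm tall with its stem up; origin under its centre
- screwdriver: bystander: screwdriver lying on the bench beyond the mat
- spray_can: bystander: spray can, 56 mm across, 170 mm tall, at the left; origin under its centre
- mug: bystander: blue mug, 80 mm across, 90 mm tall, at the left
- tape: bystander: roll of yellow tape, 90 mm across, 30 mm high, behind the rig
Mind the look-alikes: they are no part of the job. What is shaped like the glide0 but turquoise is not meant.

How it is judged:
By the outcome, as a careful person would: the job done as asked, in the order asked, and still so for the second after the job is handed in, with the robot touching nothing.
Of glide0, glide1, glide2, glide3, glide4, glide5 only 4 to 6 are there at a start; the rules pass over those that are not, and their reading is None.
At some moment in a run one of glide0, glide1, glide2, glide3, glide4, glide5 may be knocked a few centimetres aside while the robot is not near it.
Once in a run the grip may slacken for a moment while it holds something.
It also fails if it takes over 210 s, if anything falls off the work surface, if the arm or the gripper's body presses on something with over 40 N, if the wrist force passes 120 N, or if a joint passes its speed limit or range.

## Working session

There is one attempt and no reset: what is moved stays moved. The work goes in short steps, Python scripts to look and compute and a tool call to move; the robot and the scene stay as the last step left them, time stands still between calls to the robot, and variables do not carry over. Pictures are saved under pics/ and viewed, at most 14 in all, crops included, and the job is handed in when it is done.

Besides the shell and the picture viewer there is one more tool, called as name(argument=value, ...), one argument or row to a line, values as JSON. apply_moves: Moves the arm, as the interface text tells. Scaled input: -1 to 1 covers 5 cm each way for a shift and 90 degrees each way for a turn. Its arguments: {"type":"object","properties":{"targets":{"type":"array"}},"required":["targets"]}

```bash
mkdir -p pics; cat > h.py <<'E'
import numpy as np, cv2
from workcell import ctrl
from scipy.spatial.transform import Rotation as R
def cam(n):
    o=ctrl.get_obs(); im=ctrl.get_image(n)
    if n=="wrist":
        T=np.eye(4); T[:3,:3]=R.from_rotvec(o["orientation"]).as_matrix(); T[:3,3]=o["ee_pos"]
        C=T@np.array(im["hand_eye"])
    else: C=np.linalg.inv(np.array(im["view"]))
    return im["pixels"],np.array(im["camera_matrix"]),im["k1"],C
def ray(c,uv):
    _,K,k1,C=c
    u=(np.array(uv,float)-K[:2,2])/[K[0,0],K[1,1]]; s=u.copy()
    for _ in range(20): s=u/(1+k1*(s@s))
    d=C[:3,:3]@np.array([s[0],s[1],1]); return C[:3,3],d/np.linalg.norm(d)
def onz(c,uv,z):
    o,d=ray(c,uv); return o+d*(z-o[2])/d[2]
def proj(c,p):
    _,K,k1,C=c
    q=np.linalg.inv(C)@np.append(p,1); s=q[:2]/q[2]; s=s*(1+k1*(s@s))
    return s*[K[0,0],K[1,1]]+K[:2,2]
def tri(rays):
    A=np.zeros((3,3));b=np.zeros(3)
    for o,d in rays:
        P=np.eye(3)-np.outer(d,d);A+=P;b+=P@o
    x=np.linalg.solve(A,b)
    return x,[round(float(np.linalg.norm((np.eye(3)-np.outer(d,d))@(x-o))),1) for o,d in rays]
E
python3 - <<'E'
from h import *
np.set_printoptions(precision=1,suppress=True)
print(ctrl.get_obs())
for n in("scene","top"):
    c=cam(n); cv2.imwrite(f"pics/{n}0.png",c[0]); print(n,c[3],c[1][0,0])
    for l in("glide0","cup0","crank","knob_grip","pointer","mark","caster","spray_can","mug","tape","screwdriver"):
        print(l,[(np.round(d["xy"],1).tolist(),round(d["score"],2)) for d in ctrl.pinpoint(l,n)])
E
```

```text
{'t': 0.0, 'qpos': array([ 1.1,  0.4,  1.6, -0. ,  1.1, -0. ]), 'qvel': array([ 0., -0., -0., -0.,  0., -0.]), 'joint_torque': array([  0. , -54.5, -27.4,   0.1,   0. ,  -0. ]), 'ee_pos': array([261.3, 567.2, 221.9]), 'orientation': array([-0.7, -3.1,  0. ]), 'ft_force': array([-0.2, -0.1,  0.4]), 'moment': array([ 0., -0.,  0.]), 'grasp_force': 0.0, 'width': 87.89466289247765}
scene [[   0.6    0.6   -0.4 1163. ]
 [   0.8   -0.5    0.4 -489.8]
 [  -0.    -0.6   -0.8 1172.4]
 [   0.     0.     0.     1. ]] 485.67431842329876
glide0 [([261.8, 303.0], 0.75), ([231.9, 236.5], 0.6), ([212.9, 270.5], 0.5), ([194.1, 345.4], 0.5), ([161.9, 314.7], 0.5), ([201.6, 254.3], 0.44), ([209.4, 295.7], 0.43), ([375.0, 177.9], 0.35)]
cup0 [([360.2, 153.5], 0.91), ([356.3, 184.6], 0.8), ([380.6, 178.3], 0.79), ([343.0, 158.6], 0.77), ([376.5, 161.3], 0.76), ([417.5, 132.5], 0.71), ([341.2, 175.6], 0.65)]
crank [([383.1, 129.4], 0.93)]
knob_grip [([286.8, 168.6], 0.72)]
pointer [([310.0, 188.8], 0.36), ([299.1, 286.7], 0.18)]
mark [([310.4, 204.7], 0.6)]
caster [([296.1, 290.3], 0.85), ([389.1, 124.8],
[... 344 characters left out ...]
([415.9, 201.4], 0.5), ([405.8, 238.6], 0.48), ([378.0, 204.3], 0.46), ([440.9, 180.5], 0.41), ([245.8, 229.4], 0.36)]
cup0 [([278.8, 220.9], 0.9), ([263.9, 237.6], 0.84), ([239.7, 214.9], 0.82), ([270.9, 205.3], 0.81), ([253.9, 200.7], 0.73), ([245.1, 229.4], 0.69)]
crank [([226.5, 218.8], 0.57), ([307.1, 224.6], 0.38)]
knob_grip [([313.5, 243.6], 0.6), ([404.5, 240.3], 0.23)]
pointer [([306.2, 228.4], 0.55)]
mark [([241.9, 216.0], 0.5), ([318.6, 207.8], 0.41)]
caster [([361.3, 171.0], 0.49)]
spray_can [([186.2, 229.6], 0.68), ([225.1, 223.3], 0.37)]
mug [([198.7, 248.1], 0.66), ([404.3, 242.1], 0.4), ([254.5, 202.6], 0.33)]
tape [([284.9, 152.8], 0.59)]
screwdriver [([411.8, 179.5], 0.63)]
```

```bash
python3 - <<'E'
import cv2
a=cv2.imread("pics/top0.png")[120:290,150:470]; cv2.imwrite("pics/top0c.png",cv2.resize(a,(800,425),interpolation=3))
a=cv2.imread("pics/scene0.png")[90:380,130:450]; cv2.imwrite("pics/scene0c.png",cv2.resize(a,(660,598),interpolation=3))
E
```

```text
(no output)
```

View pics/top0c.png

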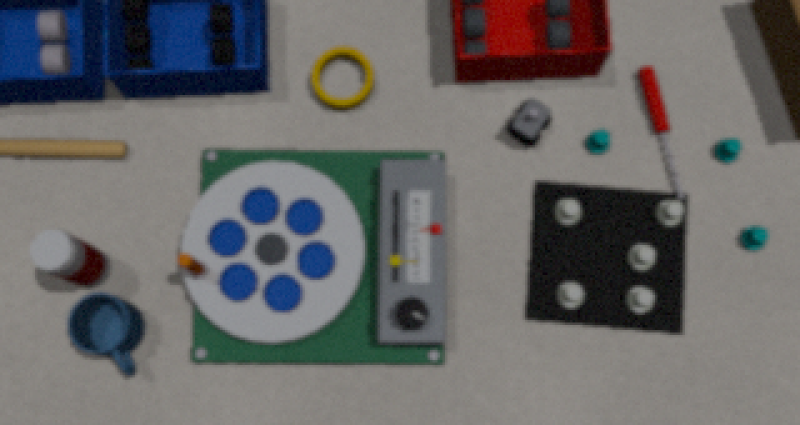

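View pics/scene0c.png

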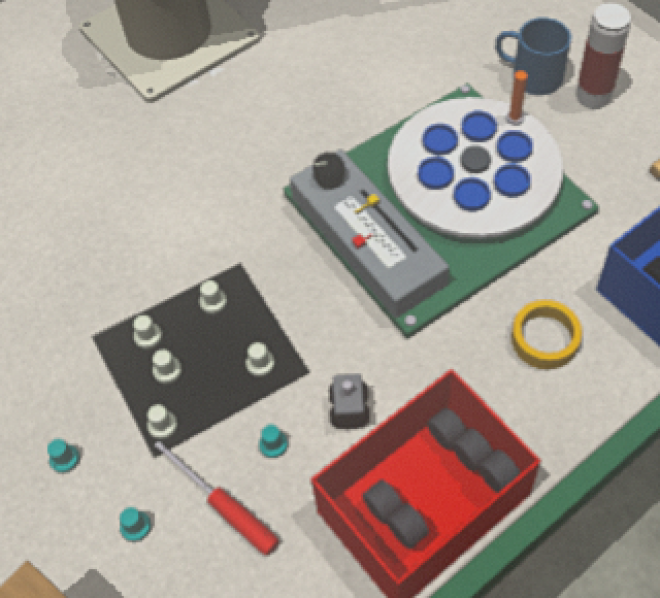

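The top view shows 5 white glides on the black mat, at full-image pixels (377,204), (418,204), (407,223), (378,238) and (406,240). The three turquoise look-alikes stand off the mat at (389,176), (441,180) and (451,215). The table shows six cups around (259,219), with the crank at (226,224). The knob is at (314,244), the pointer at (308,224) and the mark at (322,212).

```bash
python3 - <<'E'
from h import *
np.set_printoptions(precision=1,suppress=True)
s=cam("scene");t=cam("top")
def seg(c,mask):
    n,l,st,ce=cv2.connectedComponentsWithStats(mask.astype(np.uint8)); return [(ce[i],st[i,4]) for i in range(1,n) if st[i,4]>12]
def P(l,c,n): return [d["xy"] for d in ctrl.pinpoint(l,n)]
# glides
S=P("glide0",s,"scene");
T=P("glide0",t,"top")
def match(S,T,name):
    for a in S:
        for b in T:
            x,e=tri([ray(s,a),ray(t,b)])
            if max(e)<4 and -25<x[2]<150: print(name,x,e,np.round(a),np.round(b))
def runs(l):
    ctrl.get_image("scene");S=P(l,s,"scene");ctrl.get_image("top");T=P(l,t,"top");match(S,T,l);return S,T
for l in("glide0","cup0","crank","knob_grip","pointer","mark","caster","spray_can","mug"): runs(l)
print("manual")
for a in[(377,204),(418,204.5),(407,223),(378,237.6),(406,240)]: print(onz(t,a,20))
for a in[(232.3,233),(200.8,250),(210,267),(255,263.6),(207.6,293.6)]: print(onz(s,a,30))
print("tape/red box",onz(t,(287,151),20),onz(t,(333,152),50),"driver",onz(t,(411,147),10),"caster",onz(t,(361,169),40))
E
```

```text
glide0 [ 521.4 -337.    15.6] [1.1, 1.1] [211. 267.] [406. 221.]
glide0 [ 692.4 -301.8   10.3] [0.0, 0.0] [260. 306.] [391. 174.]
glide0 [ 456.5 -332.5    6. ] [0.6, 0.6] [200. 251.] [406. 240.]
glide0 [ 657.7 -269.9  145.8] [3.3, 3.3] [257. 265.] [391. 174.]
glide0 [ 589.6 -240.     7.2] [3.4, 3.4] [257. 265.] [377. 204.]
cup0 [591.8 134.6  51.5] [3.9, 3.9] [362. 183.] [270. 206.]
cup0 [516.3 220.9  56.8] [0.8, 0.8] [364. 152.] [243. 229.]
cup0 [564.7 232.   49.9] [0.2, 0.2] [378. 161.] [240. 215.]
cup0 [574.8 241.1 -11.4] [1.9, 1.9] [380. 174.] [240. 215.]
cup0 [531.3 105.8  47.5] [2.2, 2.2] [340. 176.] [278. 224.]
crank [531.  268.9 142.4] [0.3, 0.3] [382. 127.] [224. 221.]
knob_grip [452.9 -20.7 106.3] [0.4, 0.4] [287. 170.] [316. 243.]
mark [561.4 -36.4  65.7] [1.3, 1.3] [307. 205.] [319. 211.]
caster [ 710.9 -199.5   12. ] [3.3, 3.3] [295. 287.] [361. 170.]
spray_can [534.2 432.    0.3] [3.7, 3.7] [416. 134.] [187. 230.]
mug [461.2 391.9  12.3] [2.2, 2.2] [390. 125.] [195. 249.]
manual
[ 585.5 -241.4   20. ]
[ 576.3 -384.9   20. ]
[ 513.1 -339.7   20. ]
[ 467.8 -234.8   20. ]
[ 454.6 -330.3   20. ]
[ 479.6 -237.3   30. ]
[ 469.1 -331.5   30. ]
[ 528.  -340.4   30. ]
[ 596.  -244.7   30. ]
[ 587.6 -385.8   30. ]
tape/red box [796.3  66.1  20. ] [774.1 -97.2  50. ] driver [ 792.2 -385.2   10. ] caster [ 709.7 -192.5   40. ]
```

apply_moves(
  targets=[
    [1, [0, 0, -0.8], [0, 0, 0.1]],
    [1, [0, 0, -0.8], [0, 0, 0.1]],
    [1, [0, 0, -0.8], [0, 0, 0.1]],
    [1, [0, 0, 0], [0, 0, 0.1]],
    [1, [0, 0, 0], [0, 0, 0.1]],
    [1, [0, 0, 0], [0, 0, 0.1]],
    [1, [0, 0, 0], [0, 0, 0.1]],
    [1, [0, 0, 0], [0, 0, 0]],
  ],
)

```text
t: 4.2
ee_pos: [261.5, 567.6, 342.6]
orientation: [-2.176, -2.266, 0.0]
ft_force: [0.1, 0.4, 0.2]
width: 87.7
grasp_force: 0.0
```

```bash
cat >> h.py <<'E'
def st():
    o=ctrl.get_obs(); M=R.from_rotvec(o["orientation"]).as_matrix()
    print("t %.2f"%o["t"],"tcp",np.round(o["ee_pos"],1),"xaxis deg %.2f"%np.degrees(np.arctan2(M[1,0],M[0,0])),"z",np.round(M[:,2],4),"w %.1f g %.1f"%(o["width"],o["grasp_force"]),"F",np.round(o["ft_force"],1),"q",np.round(o["qpos"],2)); return o,M
def go(p):
    o,M=st(); d=M.T@(np.array(p)-o["ee_pos"])/50; print("shift total",np.round(d,3))
E
python3 -c "
from h import *
go((530,165,330)); print(cam('wrist')[3]-0)"
```

```text
t 4.20 tcp [261.5 567.6 342.6] xaxis deg 92.34 z [-1.e-04 -1.e-04 -1.e+00] w 87.7 g 0.0 F [0.1 0.4 0.2] q [1.12 0.31 1.51 0.   1.32 1.08]
shift total [-8.264  5.037  0.253]
[[ 9.99142771e-01  4.01097983e-02  1.02433643e-02  2.58530287e+02]
 [ 4.13942718e-02 -9.65097414e-01 -2.58599101e-01  6.38131372e+02]
 [-4.86513343e-04  2.58801439e-01 -9.65930421e-01  5.04421426e+02]
 [ 0.00000000e+00  0.00000000e+00  0.00000000e+00  1.00000000e+00]]
```

apply_moves(
  targets=[
    [1, [-0.94, 0.67, 0], [0, 0, 0]],
    [1, [-0.94, 0.67, 0], [0, 0, 0]],
    [1, [-0.94, 0.67, 0], [0, 0, 0]],
    [1, [-0.94, 0.67, 0], [0, 0, 0]],
    [1, [-0.94, 0.67, 0], [0, 0, 0]],
    [1, [-0.94, 0.67, 0], [0, 0, 0]],
    [1, [-0.94, 0.67, 0], [0, 0, 0]],
    [1, [-0.94, 0.67, 0], [0, 0, 0.026]],
  ],
)

```text
t: 5.25
ee_pos: [545.2, 200.9, 342.9]
orientation: [2.22, 2.223, 0.001]
ft_force: [0.1, 1.5, -0.3]
width: 87.6
grasp_force: 0.0
```

apply_moves(
  targets=[
    [1, [0, 0, 0], [0, 0, 0]],
    [1, [0, 0, 0], [0, 0, 0]],
  ],
)

```text
t: 5.5
ee_pos: [543.8, 202.7, 342.5]
orientation: [-2.221, -2.221, 0.0]
ft_force: [-0.5, 0.0, 0.5]
width: 87.8
grasp_force: 0.0
```

```bash
cat >> h.py <<'E'
def look(labels,fn=None,n="wrist"):
    c=cam(n)
    if fn: cv2.imwrite("pics/"+fn,c[0])
    import pickle; out={}
    for l in labels: out[l]=[(np.round(d["xy"],1),round(d["score"],2)) for d in ctrl.pinpoint(l,n)]
    if fn: pickle.dump((c,out),open(fn[:-4]+".pkl","wb"))
    return c,out
E
python3 - <<'E'
from h import *
st()
c,o=look(["cup0","crank","knob_grip","pointer","mark"],"w1.png")
print(o)
E
```

```text
t 5.50 tcp [543.8 202.7 342.5] xaxis deg 89.99 z [-7.e-04  3.e-04 -1.e+00] w 87.8 g 0.0 F [-0.5  0.   0.5] q [0.34 0.24 1.61 0.   1.29 0.34]
{'cup0': [(array([275.3, 191.6]), 0.93), (array([349.7, 216.1]), 0.89), (array([307.1, 224. ]), 0.85), (array([336.9, 143.9]), 0.74), (array([286.1, 148. ]), 0.72), (array([366., 173.]), 0.55)], 'crank': [(array([300.5, 112.4]), 0.57)], 'knob_grip': [], 'pointer': [(array([367.7, 173.5]), 0.19), (array([276.4, 192.8]), 0.17)], 'mark': []}
```

View pics/w1.png

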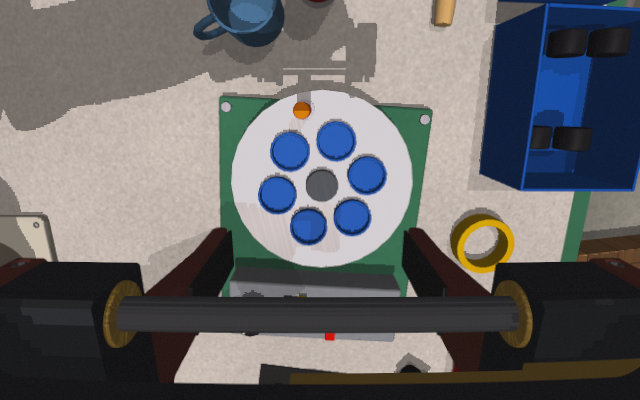

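The wrist view shows the table centred near (321,184), six cups, and the crank top at (302,108). The gripper's long side lies along image x, and the box is hidden behind the fingers.

apply_moves(
  targets=[
    [1, [-0.95, 0, 0], [0, 0, 0]],
    [1, [-0.95, 0, 0], [0, 0, 0]],
    [1, [-0.95, -0.2, 0], [0, 0, 0]],
    [1, [0, 0, 0], [0, 0, 0]],
    [1, [0, 0, 0], [0, 0, 0]],
  ],
)

```text
t: 6.42
ee_pos: [534.1, 60.6, 342.9]
orientation: [2.223, 2.22, 0.001]
ft_force: [-1.0, -0.2, -0.4]
width: 88.0
grasp_force: 0.0
```

```bash
python3 - <<'E'
from h import *
st()
c,o=look(["cup0","crank","knob_grip","pointer","mark"],"w2.png")
print(o)
E
```

```text
t 6.42 tcp [534.1  60.6 342.9] xaxis deg 89.93 z [ 5.e-04  5.e-04 -1.e+00] w 88.0 g 0.0 F [-1.  -0.2 -0.4] q [0.09 0.17 1.69 0.   1.28 0.09]
{'cup0': [(array([342.3,  21.5]), 0.98), (array([291.1,  35.6]), 0.94), (array([316.2, 118.3]), 0.91), (array([280.7,  85.6]), 0.88), (array([360.4, 115.7]), 0.82), (array([377.1,  61.9]), 0.75)], 'crank': [], 'knob_grip': [(array([251.7, 225. ]), 0.75), (array([281.1,  82.2]), 0.63)], 'pointer': [(array([307. , 202.7]), 0.56)], 'mark': [(array([337.1, 230.9]), 0.41)]}
```

apply_moves(
  targets=[
    [1, [-1, 0, 0], [0, 0, 0]],
    [1, [-1, 0, 0], [0, 0, 0]],
    [1, [-1, 0, 0], [0, 0, 0]],
    [1, [0, 0, 0], [0, 0, 0]],
    [1, [0, 0, 0], [0, 0, 0]],
  ],
)

```text
t: 7.35
ee_pos: [533.8, -89.5, 342.5]
orientation: [-2.223, -2.219, -0.0]
ft_force: [0.1, 0.7, 0.8]
width: 87.6
grasp_force: 0.0
```

```bash
python3 - <<'E'
from h import *
st()
c,o=look(["glide0","crank","knob_grip","pointer","mark"],"w3.png")
print(o)
E
```

```text
t 7.35 tcp [533.8 -89.5 342.5] xaxis deg 89.91 z [-3.e-04  5.e-04 -1.e+00] w 87.6 g 0.0 F [0.1 0.7 0.8] q [-0.19  0.18  1.69  0.    1.28 -0.19]
{'glide0': [(array([351.5, 246.7]), 0.88), (array([344.4, 324.2]), 0.74), (array([391.2, 365.4]), 0.64), (array([273.5, 298.4]), 0.46), (array([411.1, 281.6]), 0.45)], 'crank': [], 'knob_grip': [(array([243. , 102.4]), 0.91)], 'pointer': [(array([307.9,  85.6]), 0.44)], 'mark': [(array([342.4, 119.6]), 0.62)]}
```

apply_moves(
  targets=[
    [1, [-1, 0, 0], [0, 0, 0]],
    [1, [-1, 0, 0], [0, 0, 0]],
    [1, [-1, 0, 0], [0, 0, 0]],
    [1, [-1, 0, 0], [0, 0, 0]],
    [1, [-1, 0, 0], [0, 0, 0]],
    [1, [0, 0, 0], [0, 0, 0]],
    [1, [0, 0, 0], [0, 0, 0]],
  ],
)

```text
t: 8.52
ee_pos: [533.4, -339.2, 342.4]
orientation: [-2.222, -2.219, -0.0]
ft_force: [0.1, -0.4, 0.1]
width: 87.6
grasp_force: 0.0
```

```bash
python3 - <<'E'
from h import *
st()
c,o=look(["glide0"],"w4.png")
print(o)
E
```

```text
t 8.53 tcp [ 533.4 -339.2  342.4] xaxis deg 89.92 z [-5.e-04  8.e-04 -1.e+00] w 87.6 g 0.0 F [ 0.1 -0.4  0.1] q [-0.59  0.33  1.49  0.    1.32 -0.58]
{'glide0': [(array([276.3,  83.8]), 0.95), (array([321.9, 255.2]), 0.89), (array([424. , 124.9]), 0.87), (array([267.9, 151.5]), 0.82), (array([349. , 185.4]), 0.65), (array([401. , 238.2]), 0.62), (array([358. ,  84.3]), 0.61)]}
```

View pics/w3.png

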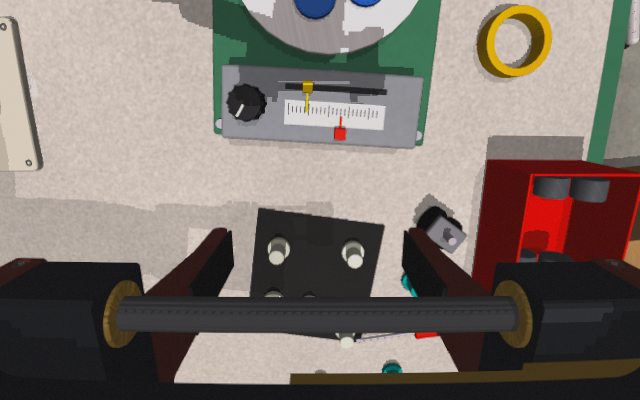

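View pics/w4.png

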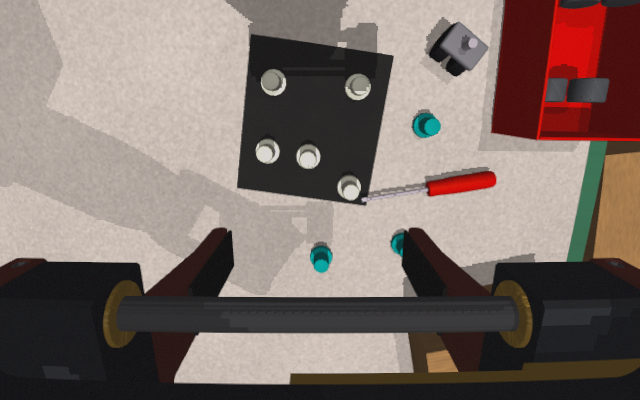

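w4 shows five white glides on the mat at (273,82), (358,87), (266,151), (307,156) and (349,188). The turquoise ones are off it at (426,124), (320,257) and (400,243). w3 shows the pointer at (307,86), the mark line at (340,118) and the knob at (245,102).

```bash
cat >> h.py <<'E'
from scipy.optimize import least_squares, minimize
ANG=np.linspace(0,2*np.pi,32,endpoint=False)
def sil(c,p,sc=8):
    img=np.zeros((400*1,640),np.uint8); m=None
    for r,z0,z1 in((18,0,10),(12,10,40)):
        pts=[proj(c,p+np.array([r*np.cos(a),r*np.sin(a),z])) for a in ANG for z in(z0,z1)]
        h=cv2.convexHull(np.float32(pts)); cv2.fillPoly(img,[np.int32(np.round(h*16))],255,shift=4)
    return img>0
def cen(m): y,x=np.nonzero(m); return np.array([x.mean(),y.mean()])
def whites(c,smin=40):
    hsv=cv2.cvtColor(cv2.GaussianBlur(c[0],(3,3),0),cv2.COLOR_BGR2HSV)
    return (hsv[...,1]<70)&(hsv[...,2]>85)
def fitglide(c,uv,zb):
    w=whites(c).astype(np.uint8); n,l,s,ce=cv2.connectedComponentsWithStats(w)
    k=l[int(uv[1]),int(uv[0])]
    if k==0: return None
    t=cen(l==k); p=onz(c,uv,zb+20)[:2]
    for _ in range(4):
        m=sil(c,np.array([*p,zb])); p=p+(onz(c,t,zb+20)-onz(c,cen(m),zb+20))[:2]
    m=sil(c,np.array([*p,zb])); iou=(m&(l==k)).sum()/(m|(l==k)).sum()
    return p,s[k,4],iou
E
python3 - <<'E'
from h import *
import pickle
np.set_printoptions(precision=1,suppress=True)
(w1,o1),(w2,o2),(w3,o3),(w4,o4)=[pickle.load(open(f"w{i}.pkl","rb")) for i in(1,2,3,4)]
for uv in[(273,82),(358,87),(266,151),(307,156),(349,188)]:
    for zb in (0,3,6):
        f=fitglide(w4,uv,zb); print(uv,zb,*f)
s=cam("scene")
for a in[(232.3,233),(254.6,261),(200.8,250),(210,267),(207.6,293.6)]: print("sc",fitglide(s,a,3))
# table
obs=[(w,ray(w,uv)) for w,o in((w1,o1),(w2,o2)) for uv,sc in o["cup0"]]
def res(x):
    cs=[np.array([x[0]+62*np.cos(x[3]+k*np.pi/3),x[1]+62*np.sin(x[3]+k*np.pi/3),x[2]]) for k in range(6)]
    r=[]
    for w,(o,d) in obs:
        v=[(c-o)-d*(d@(c-o)) for c in cs]; r.append(min(v,key=np.linalg.norm))
    return np.concatenate(r)
best=min((least_squares(res,[545,165,50,a],loss="soft_l1") for a in np.linspace(0,1,5)),key=lambda r:r.cost)
print("table",best.x,np.degrees(best.x[3])%60,best.cost); print(best.fun.reshape(-1,3))
C=best.x
for uv in[o1["crank"][0][0]]: print("crank w1+top/scene",tri([ray(w1,uv),ray(s,(382.5,128.2))]),[onz(w1,uv,z) for z in(120,130,142)])
print("knob",tri([ray(w2,o2["knob_grip"][0][0]),ray(w3,o3["knob_grip"][0][0])]))
print("ptr",tri([ray(w2,o2["pointer"][0][0]),ray(w3,o3["pointer"][0][0])]))
print("mark",tri([ray(w2,o2["mark"][0][0]),ray(w3,o3["mark"][0][0])]))
E
```

```text
(273, 82) 0 [ 471.2 -235. ] 545 0.9083333333333333
(273, 82) 3 [ 471.5 -235.4] 545 0.8993399339933993
(273, 82) 6 [ 471.8 -235.6] 545 0.8818770226537217
(358, 87) 0 [ 589.3 -241.8] 548 0.9239864864864865
(358, 87) 3 [ 588.9 -242. ] 548 0.916247906197655
(358, 87) 6 [ 588.6 -242.3] 548 0.8937908496732027
(266, 151) 0 [ 459.1 -331.9] 498 0.9152854511970534
(266, 151) 3 [ 459.7 -331.3] 498 0.9085923217550275
(266, 151) 6 [ 460.3 -331. ] 498 0.9087591240875912
(307, 156) 0 [ 519.1 -339.9] 491 0.9352380952380952
(307, 156) 3 [ 519.2 -339.4] 491 0.9352380952380952
(307, 156) 6 [ 519.4 -338.9] 491 0.9229323308270677
(349, 188) 0 [ 580.1 -386.6] 466 0.8790170132325141
(349, 188) 3 [ 579.8 -385.8] 466 0.8707865168539326
(349, 188) 6 [ 579.5 -384.9] 466 0.8532110091743119
sc (array([ 357.3, -153.1]), np.int32(137711), np.float64(0.0013361314637174953))
sc (array([ 590.6, -242.5]), np.int32(202), np.float64(0.9565217391304348))
sc (array([ 357.2, -153. ]), np.int32(137711), np.float64(0.0013216082956336095))
sc (array([ 357.3, -153.1]), np.int32(137711), np.float64(0.0013361314637174953))
sc (array([ 357.2, -153. ]), np.int32(137711), np.float64(0.0013361314637174953))
table [547.4 172.2  55.    0.2] 12.69861950153463 32.05277864311945
[[ 1.1 -1.9  0.3]
 [ 1.   1.1 -0.3]
 [-0.1 -0.7  0.2]
 [-3.2  5.9 -0.8]
 [ 3.3 -2.2 -0. ]
 [-1.  -0.7 -0. ]
 [ 1.4 -0.9 -0.1]
 [ 3.5  1.5  0. ]
 [-3.6 -3.4  0.1]
 [-0.6  1.4  0.1]
 [-0.2  6.9 -0.2]
 [-0.8  0.2 -0.1]]
crank w1+top/scene (array([527.9, 268.9, 135.2]), [2.9, 2.9]) [array([524.8, 266.9, 120. ]), array([525.3, 267.1, 130. ]), array([525.9, 267.3, 142. ])]
knob (array([449.3, -13.9,  99.8]), [1.5, 1.5])
ptr (array([521. ,   6.3,  67.1]), [0.9, 0.9])
mark (array([563.2, -34.9,  65.1]), [2.0, 2.0])
```

```bash
python3 - <<'E'
from h import *
import pickle
np.set_printoptions(precision=2,suppress=True)
(w1,o1),(w2,o2),(w3,o3)=[pickle.load(open(f"w{i}.pkl","rb")) for i in(1,2,3)]
print(w1[1][0,0])
obs=[]
for w,o in((w1,o1),(w2,o2)):
    h=cv2.cvtColor(w[0],cv2.COLOR_BGR2HSV); m=((abs(h[...,0].astype(int)-112)<12)&(h[...,1]>150)).astype(np.uint8)
    n,l,s,ce=cv2.connectedComponentsWithStats(m)
    for uv,_ in o["cup0"]:
        k=l[int(uv[1]),int(uv[0])]
        if k:
            cnt=cv2.findContours((l==k).astype(np.uint8),0,1)[0][0]; e=cv2.fitEllipse(cv2.convexHull(cnt)); print(uv,ce[k],e,s[k,4]); obs.append(ray(w,e[0]))
def res(x):
    cs=[np.array([x[0]+62*np.cos(x[3]+k*np.pi/3),x[1]+62*np.sin(x[3]+k*np.pi/3),x[2]]) for k in range(6)]
    return np.concatenate([min([(c-o)-d*(d@(c-o)) for c in cs],key=np.linalg.norm) for o,d in obs])
b=least_squares(res,[547,170,60,0.22],loss="soft_l1"); print("table rim",b.x,np.degrees(b.x[3]),b.cost);print(np.linalg.norm(b.fun.reshape(-1,3),axis=1))
# crank top orange blob, knob, pointer, mark blobs
def blob(w,f,win):
    h=cv2.cvtColor(w[0],cv2.COLOR_BGR2HSV).astype(int);x0,y0,x1,y1=win
    m=np.zeros(h.shape[:2],np.uint8);m[y0:y1,x0:x1]=f(h)[y0:y1,x0:x1]
    n,l,s,ce=cv2.connectedComponentsWithStats(m);k=1+np.argmax(s[1:,4]);return ce[k],s[k]
print("crank",blob(w1,lambda h:(h[...,0]>5)&(h[...,0]<20)&(h[...,1]>150),(280,90,330,130)))
yel=lambda h:(h[...,0]>20)&(h[...,0]<33)&(h[...,1]>150)
red=lambda h:((h[...,0]<6)|(h[...,0]>174))&(h[...,1]>150)
blk=lambda h:h[...,2]<55
for nm,f,a,bb in(("ptr",yel,(285,190,330,225),(290,70,325,120)),("mark",red,(320,220,355,240),(325,105,360,150)),("knob",blk,(225,200,280,232),(215,75,275,130))):
    p,q=blob(w2,f,a),blob(w3,f,bb); print(nm,p,q,tri([ray(w2,p[0]),ray(w3,q[0])]))
E
python3 - <<'E'
import cv2,numpy as np
a=cv2.imread("pics/w2.png")[160:250,210:430];b=cv2.imread("pics/w3.png")[60:150,210:430]
cv2.imwrite("pics/box.png",cv2.resize(np.vstack([a,b]),None,fx=3.3,fy=3.3,interpolation=3)) 
E
```

```text
339.1776511524563
[275.3 191.6] [276.78 195.01] ((276.7958984375, 195.00221252441406), (36.69324493408203, 37.31462097167969), 84.98338317871094) 1088
[349.7 216.1] [351.72 217.27] ((351.7359619140625, 217.2136688232422), (35.936668395996094, 36.48408889770508), 76.03157806396484) 1044
[307.1 224. ] [307.98 226.51] ((308.01629638671875, 226.46719360351562), (35.80448913574219, 35.969932556152344), 87.8727035522461) 1017
[336.9 143.9] [335.76 140.88] ((335.7681884765625, 140.8507537841797), (38.569705963134766, 38.96875), 159.20542907714844) 1194
[286.1 148. ] [289.43 151.35] ((289.3475036621094, 151.38160705566406), (38.43027877807617, 38.476158142089844), 54.09646224975586) 1171
[366. 173.] [366.63 175.17] ((366.6053771972656, 175.16583251953125), (37.3912467956543, 37.82237243652344), 46.403038024902344) 1126
[342.3  21.5] [344.81  22.81] ((344.783935546875, 22.851167678833008), (41.81879425048828, 46.10832214355469), 12.195526123046875) 1520
[291.1  35.6] [294.92  34.8 ] ((294.8354797363281, 34.832359313964844), (41.086212158203125, 45.388023376464844), 174.7528839111328) 1469
[31
[... 653 characters left out ...]
 0.09 0.13 0.12 0.18 0.2 ]
crank (array([301.16, 109.84]), array([293, 102,  17,  17, 227], dtype=int32))
ptr (array([307.7 , 208.11]), array([303, 201,  10,  24, 125], dtype=int32)) (array([307.1 ,  90.02]), array([302,  81,  11,  31, 158], dtype=int32)) (array([521.13,   0.71,  73.77]), [0.0, 0.0])
mark (array([337.82, 235.64]), array([337, 231,   2,   9,  11], dtype=int32)) (array([339.44, 132.47]), array([334, 117,  12,  23, 145], dtype=int32)) (array([563.87, -53.17,  36.06]), [0.3, 0.3])
knob (array([252.68, 218.87]), array([234, 204,  37,  28, 792], dtype=int32)) (array([246.73, 101.72]), array([ 227,   84,   40,   37, 1030], dtype=int32)) (array([447.9 , -12.86,  78.16]), [0.2, 0.2])
```

View pics/box.png

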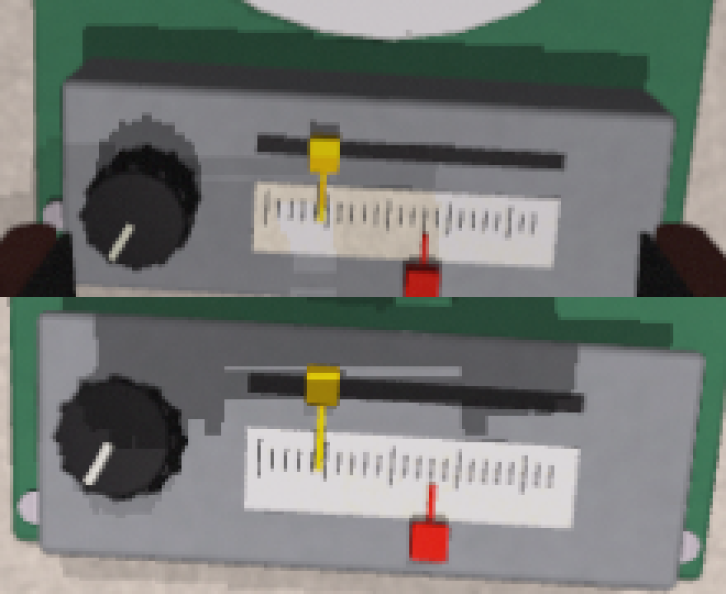

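```bash
python3 - <<'E'
from h import *
import pickle
np.set_printoptions(precision=1,suppress=True)
(w1,o1),(w2,o2),(w3,o3)=[pickle.load(open(f"w{i}.pkl","rb")) for i in(1,2,3)]
T=lambda a,b:tri([ray(w2,a),ray(w3,b)])
print("knobtop",T((253.3,227.3),(244.3,103.3)))
print("mark",T((338.8,230.6),(340.9,117.6)))
print("tip",T((307.3,226.7),(307,112.4)))
# scale card corners
sc=lambda x,y,o:(210+x/3.3,o+y/3.3)
for a,b in(((255,183),(246,427)),((559,198),(578,448)),((553,267),(573,527)),((258,143),(248,382)),((563,160),(583,403)),((64,83),(42,313)),((672,115),(703,353))):
    print(T(sc(*a,160),sc(b[0],b[1]-297,60)))
print("crank",[onz(w1,(301.1,109.8),z) for z in(130,140,150)])
E
```

```text
knobtop (array([452.1, -14.9, 105.3]), [1.7, 1.7])
mark (array([563.1, -32.3,  70.5]), [0.1, 0.1])
tip (array([520.5, -25.9,  72.5]), [0.2, 0.2])
(array([493.4, -10.2,  71.6]), [0.2, 0.2])
(array([618.1, -17.8,  68.6]), [0.1, 0.1])
(array([616.8, -47.1,  71.6]), [0.2, 0.2])
(array([494.5,   6. ,  69.3]), [0.5, 0.5])
(array([619.1,  -1.4,  68.7]), [0.1, 0.1])
(array([418.2,  31. ,  68.9]), [0.4, 0.4])
(array([663.3,  16.9,  66.6]), [0.4, 0.4])
crank [array([526. , 269.8, 130. ]), array([526.5, 269.9, 140. ]), array([527., 270., 150.])]
```

Box top is about 70 mm, knob top 105, cup floors about 50.4 and crank top about 140. These agree with the text: a 35 mm knob, and a crank point 70 mm above the cup floor. Now grasping the first glide at (519,-339.6).

apply_moves(
  targets=[
    [0.1, [0, -0.28, 1], [0, 0, 0]],
    [0.1, [0, 0, 1], [0, 0, 0]],
    [0.1, [0, 0, 1], [0, 0, 0]],
    [0.1, [0, 0, 1], [0, 0, 0]],
    [0.1, [0, 0, 1], [0, 0, 0]],
    [0.1, [0, 0, 0.9], [0, 0, 0]],
    [0.1, [0, 0, 0.45], [0, 0, 0]],
    [0.1, [0, 0, 0.13], [0, 0, 0]],
  ],
)

```text
t: 9.68
ee_pos: [519.0, -338.5, 17.4]
orientation: [-2.22, -2.22, 0.001]
ft_force: [0.1, -0.2, -0.2]
width: 48.1
grasp_force: 0.0
```

apply_moves(
  targets=[
    [0.1, [0, 0, 0], [0, 0, 0]],
    [-1, [0, 0, 0], [0, 0, 0]],
    [-1, [0, 0, 0], [0, 0, 0]],
    [-1, [0, 0, 0], [0, 0, 0]],
    [-1, [0, 0, 0], [0, 0, 0]],
  ],
)

```text
t: 10.3
ee_pos: [519.8, -340.3, 19.5]
orientation: [2.222, 2.219, 0.0]
ft_force: [-0.8, 1.3, 7.0]
width: 23.3
grasp_force: 30.0
```

```bash
python3 -c "
from h import *
st()
c=np.array([548.85,170.73]);
for k in range(6):
  a=np.radians(12.77+60*k); print(k,np.round(c+62*np.array([np.cos(a),np.sin(a)]),1))"
```

```text
t 10.30 tcp [ 519.8 -340.3   19.5] xaxis deg 89.91 z [ 1.e-03 -6.e-04 -1.e+00] w 23.3 g 30.0 F [-0.8  1.3  7. ] q [-0.6   0.69  1.73  0.    0.72 -0.6 ]
0 [609.3 184.4]
1 [567.2 229.9]
2 [506.7 216.2]
3 [488.4 157. ]
4 [530.5 111.5]
5 [591.  125.2]
```

apply_moves(
  targets=[
    [-1, [0, 0, -0.4], [0, 0, 0]],
    [-1, [0, 0, -1], [0, 0, 0]],
    [-1, [0, 0, -1], [0, 0, 0]],
    [-1, [0, 0, -1], [0, 0, 0]],
    [-1, [0.9, 0, 0], [0, 0, 0]],
    [-1, [0.9, 0, 0], [0, 0, 0]],
    [-1, [0.9, 0, 0], [0, 0, 0]],
    [-1, [0.9, 0, 0], [0, 0, 0]],
  ],
)

```text
t: 11.3
ee_pos: [519.5, -158.7, 189.9]
orientation: [2.223, 2.219, 0.001]
ft_force: [0.3, -0.4, -0.3]
width: 23.6
grasp_force: 30.0
```

apply_moves(
  targets=[
    [-1, [0.9, 0, 0], [0, 0, 0]],
    [-1, [0.9, 0, 0], [0, 0, 0]],
    [-1, [0.9, 0, 0], [0, 0, 0]],
    [-1, [0.9, 0, 0], [0, 0, 0]],
    [-1, [0.9, 0, 0], [0, 0, 0]],
    [-1, [0.9, 0, 0], [0, 0, 0]],
    [-1, [0.9, 0, 0], [0, 0, 0]],
    [-1, [0.9, 0, 0], [0, 0, 0]],
  ],
)

```text
t: 12.3
ee_pos: [520.0, 201.5, 189.9]
orientation: [2.223, 2.22, 0.001]
ft_force: [0.2, 0.2, 0.5]
width: 23.3
grasp_force: 30.0
```

apply_moves(
  targets=[
    [-1, [0.35, -0.25, 0], [0, 0, 0]],
    [-1, [0, 0, 0], [0, 0, 0]],
    [-1, [0, 0, 0], [0, 0, 0]],
  ],
)

```text
t: 12.68
ee_pos: [507.9, 217.0, 189.3]
orientation: [2.223, 2.22, 0.001]
ft_force: [-0.6, 0.8, -0.1]
width: 23.4
grasp_force: 30.0
```

```bash
python3 -c "
from h import *
go((506.7,216.2,70))
c=cam('wrist');cv2.imwrite('pics/w5.png',cv2.resize(c[0][150:400,160:480],None,fx=2,fy=2))"
```

```text
t 12.68 tcp [507.9 217.  189.3] xaxis deg 89.92 z [ 6.e-04 -0.e+00 -1.e+00] w 23.4 g 30.0 F [-0.6  0.8 -0.1] q [ 0.38  0.36  1.82 -0.    0.96  0.38]
shift total [-0.017 -0.025  2.385]
```

View pics/w5.png

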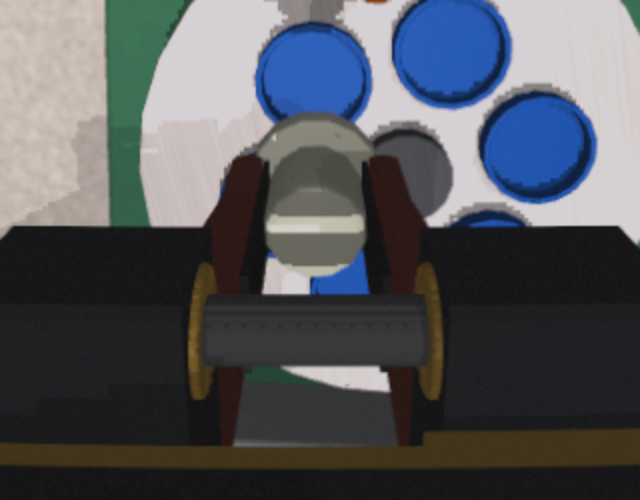

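The glide is held upright between the fingers, with its foot below and cup 2 under it. Lowering it in.

apply_moves(
  targets=[
    [-1, [0, -0.02, 0.8], [0, 0, 0]],
    [-1, [0, 0, 0.8], [0, 0, 0]],
    [-1, [0, 0, 0.4], [0, 0, 0]],
    [-1, [0, 0, 0.2], [0, 0, 0]],
    [-1, [0, 0, 0.1], [0, 0, 0]],
    [-1, [0, 0, 0.04], [0, 0, 0]],
    [-1, [0, 0, 0], [0, 0, 0]],
    [-1, [0, 0, 0], [0, 0, 0]],
  ],
)

```text
t: 13.72
ee_pos: [507.0, 217.7, 72.2]
orientation: [2.223, 2.22, 0.001]
ft_force: [0.5, -0.4, 0.3]
width: 23.5
grasp_force: 30.0
```

apply_moves(
  targets=[
    [-1, [-0.02, 0, 0.03], [0, 0, 0]],
    [-1, [0, 0, 0.02], [0, 0, 0]],
    [-1, [0, 0, 0], [0, 0, 0]],
  ],
)

```text
t: 14.1
ee_pos: [507.5, 217.6, 71.4]
orientation: [2.223, 2.219, 0.004]
ft_force: [-5.1, 1.8, 18.5]
width: 23.0
grasp_force: 30.0
```

apply_moves(
  targets=[
    [-1, [0, 0, -0.02], [0, 0, 0]],
    [-0.15, [0, 0, 0], [0, 0, 0]],
    [-0.15, [0, 0, 0], [0, 0, 0]],
    [-0.15, [0, 0, -0.3], [0, 0, 0]],
    [-0.15, [0, 0, -1], [0, 0, 0]],
    [-0.15, [0, 0, -1], [0, 0, 0]],
    [-0.15, [0, 0, -1], [0, 0, 0]],
    [-0.15, [0, 0, 0], [0, 0, 0]],
  ],
)

```text
t: 15.1
ee_pos: [509.1, 217.4, 240.2]
orientation: [2.221, 2.217, 0.013]
ft_force: [1.1, -0.2, -0.7]
width: 37.6
grasp_force: 0.0
```

```bash
python3 - <<'E'
from h import *
go((471.4,-235.2,190))
c=cam("wrist");cv2.imwrite('pics/w6.png',c[0][:270])
c=cam("top")
for uv in[(377,204),(418,204.5),(407,223),(378,237.6),(406,240)]: print(uv,c[0][int(uv[1]),int(uv[0])],fitglide(c,uv,2))
E
```

```text
t 15.10 tcp [509.1 217.4 240.2] xaxis deg 89.92 z [ 0.0082  0.0033 -1.    ] w 37.6 g 0.0 F [ 1.1 -0.2 -0.7] q [ 0.38  0.29  1.78 -0.    1.06  0.38]
shift total [-9.057 -0.748  0.969]
(377, 204) [142 144 142] (array([ 587.21464242, -244.34270902]), np.int32(73), np.float64(0.6952380952380952))
(418, 204.5) [139 143 140] (array([485.41518965, 136.83720908]), np.int32(125908), np.float64(0.0005478538421228146))
(407, 223) [17 21 21] None
(378, 237.6) [145 147 145] (array([ 469.81884929, -237.57374229]), np.int32(75), np.float64(0.6880733944954128))
(406, 240) [137 137 136] (array([ 458.3332764 , -334.17432451]), np.int32(79), np.float64(0.6991150442477876))
```

View pics/w6.png

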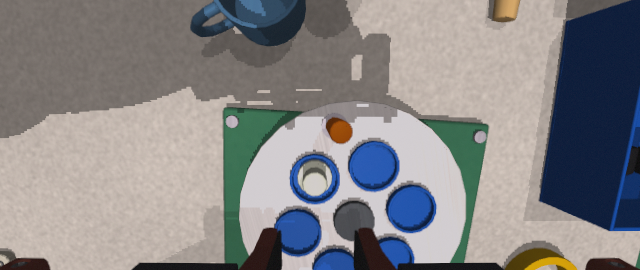

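Glide stands in cup 2 at (314,180). Next is the glide at (471.5,-235).

apply_moves(
  targets=[
    [-0.1, [-1, -0.1, 0], [0.005, -0.002, 0]],
    [-0.1, [-1, -0.1, 0], [0, 0, 0]],
    [-0.1, [-1, -0.1, 0], [0, 0, 0]],
    [-0.1, [-1, -0.1, 0], [0, 0, 0]],
    [-0.1, [-1, -0.1, 0], [0, 0, 0]],
    [-0.1, [-1, -0.1, 0], [0, 0, 0]],
    [0.1, [-1, -0.1, 0], [0, 0, 0]],
    [0.1, [-1, -0.05, 0.4], [0, 0, 0]],
  ],
)

```text
t: 16.2
ee_pos: [468.0, -185.0, 216.0]
orientation: [-2.221, -2.217, 0.012]
ft_force: [0.0, -0.2, 0.2]
width: 48.1
grasp_force: 0.0
```

apply_moves(
  targets=[
    [0.1, [-1, 0, 0.6], [0, 0, 0]],
    [0.1, [-0.06, 0, 0.8], [0, 0, 0]],
    [0.1, [0, 0, 0.8], [0, 0, 0]],
    [0.1, [0, 0, 0], [0, 0, 0]],
    [0.1, [0, 0, 0], [0, 0, 0]],
  ],
)

```text
t: 16.82
ee_pos: [467.6, -236.7, 107.0]
orientation: [-2.22, -2.217, 0.013]
ft_force: [0.3, 0.2, 0.9]
width: 48.4
grasp_force: 0.0
```

```bash
python3 -c "
from h import *
go((471.5,-235.3,18))"
```

```text
t 16.82 tcp [ 467.6 -236.7  107. ] xaxis deg 89.93 z [-0.0085 -0.0028 -1.    ] w 48.4 g 0.0 F [0.3 0.2 0.9] q [-0.49  0.45  1.92 -0.01  0.77 -0.48]
shift total [0.033 0.094 1.779]
```

apply_moves(
  targets=[
    [0.1, [0.03, 0.05, 0.5], [-0.005, 0.002, 0]],
    [0.1, [0, 0, 0.5], [0, 0, 0]],
    [0.1, [0, 0, 0], [0, 0, 0]],
    [0.1, [0, 0, 0], [0, 0, 0]],
  ],
)

```text
t: 17.32
ee_pos: [470.8, -235.8, 58.3]
orientation: [2.221, 2.219, 0.001]
ft_force: [-0.2, 0.4, 0.3]
width: 48.9
grasp_force: 0.0
```

```bash
python3 -c "
from h import *
go((471.5,-235.3,18))"
```

```text
t 17.32 tcp [ 470.8 -235.8   58.3] xaxis deg 89.93 z [ 0.002  -0.0011 -1.    ] w 48.9 g 0.0 F [-0.2  0.4  0.3] q [-0.49  0.53  1.94  0.    0.66 -0.49]
shift total [0.01  0.011 0.805]
```

apply_moves(
  targets=[
    [0.1, [0, 0, 0.5], [0, 0, 0]],
    [0.1, [0, 0, 0.28], [0, 0, 0]],
    [0.1, [0, 0, 0], [0, 0, 0]],
    [-1, [0, 0, 0], [0, 0, 0]],
    [-1, [0, 0, 0], [0, 0, 0]],
    [-1, [0, 0, 0], [0, 0, 0]],
    [-1, [0, 0, 0], [0, 0, 0]],
    [-1, [0, 0, 0], [0, 0, 0]],
  ],
)

```text
t: 18.32
ee_pos: [470.3, -235.6, 18.2]
orientation: [2.222, 2.219, 0.0]
ft_force: [-0.5, 0.4, 6.6]
width: 23.5
grasp_force: 30.0
```

apply_moves(
  targets=[
    [-1, [0, 0, -0.5], [0, 0, 0]],
    [-1, [0, 0, -1], [0, 0, 0]],
    [-1, [0, 0, -1], [0, 0, 0]],
    [-1, [0, 0, -1], [0, 0, 0]],
    [-1, [0.9, 0.3, 0], [0, 0, 0]],
    [-1, [0.9, 0.3, 0], [0, 0, 0]],
    [-1, [0.9, 0.3, 0], [0, 0, 0]],
    [-1, [0.9, 0.3, 0], [0, 0, 0]],
  ],
)

```text
t: 19.32
ee_pos: [530.1, -54.0, 192.6]
orientation: [-2.223, -2.22, 0.0]
ft_force: [-0.5, -0.4, -0.9]
width: 23.5
grasp_force: 30.0
```

apply_moves(
  targets=[
    [-1, [0.9, 0.3, 0], [0, 0, 0]],
    [-1, [0.9, 0.3, 0], [0, 0, 0]],
    [-1, [0.9, 0.3, 0], [0, 0, 0]],
    [-1, [0.9, 0.3, 0], [0, 0, 0]],
    [-1, [0.9, 0.3, 0], [0, 0, 0]],
    [-1, [0.29, 0.05, 0], [0, 0, 0]],
    [-1, [0, 0, 0], [0, 0, 0]],
    [-1, [0, 0, 0], [0, 0, 0]],
  ],
)

```text
t: 20.32
ee_pos: [607.3, 182.6, 192.4]
orientation: [-2.224, -2.219, 0.002]
ft_force: [-0.5, -0.3, -0.8]
width: 23.5
grasp_force: 30.0
```

```bash
python3 -c "
from h import *
go((609.3,184.4,72))"
```

```text
t 20.32 tcp [607.3 182.6 192.4] xaxis deg 89.88 z [-1.e-03 -6.e-04 -1.e+00] w 23.5 g 30.0 F [-0.5 -0.3 -0.8] q [ 0.27  0.47  1.63 -0.    1.04  0.28]
shift total [0.038 0.043 2.408]
```

apply_moves(
  targets=[
    [-1, [0.04, 0.04, 0.8], [0, 0, 0]],
    [-1, [0, 0, 0.8], [0, 0, 0]],
    [-1, [0, 0, 0.4], [0, 0, 0]],
    [-1, [0, 0, 0.25], [0, 0, 0]],
    [-1, [0, 0, 0.14], [0, 0, 0]],
    [-1, [0, 0, 0.02], [0, 0, 0]],
    [-1, [0, 0, 0], [0, 0, 0]],
    [-1, [0, 0, 0], [0, 0, 0]],
  ],
)

```text
t: 21.32
ee_pos: [610.4, 186.1, 72.9]
orientation: [2.222, 2.22, 0.002]
ft_force: [-0.5, 0.4, -1.5]
width: 23.1
grasp_force: 30.0
```

apply_moves(
  targets=[
    [-1, [-0.015, -0.01, 0.03], [0, 0, 0]],
    [-1, [0, 0, 0], [0, 0, 0]],
    [-1, [0, 0, 0], [0, 0, 0]],
  ],
)

```text
t: 21.7
ee_pos: [609.4, 185.2, 70.7]
orientation: [-2.223, -2.22, 0.0]
ft_force: [-1.3, -0.1, -0.1]
width: 23.5
grasp_force: 30.0
```

apply_moves(
  targets=[
    [-0.15, [0, 0, 0], [0, 0, 0]],
    [-0.15, [0, 0, 0], [0, 0, 0]],
    [-0.15, [0, 0, -0.3], [0, 0, 0]],
    [-0.15, [0, 0, -1], [0, 0, 0]],
    [-0.15, [0, 0, -1], [0, 0, 0]],
    [-0.15, [0, 0, -0.7], [0, 0, 0]],
    [-0.15, [-0.54, -0.4, 0], [0, 0, 0]],
    [-0.15, [-1, 0, 0], [0, 0, 0]],
  ],
)

```text
t: 22.7
ee_pos: [588.7, 108.7, 222.6]
orientation: [2.219, 2.222, 0.003]
ft_force: [1.0, -0.5, -0.4]
width: 37.1
grasp_force: 0.0
```

apply_moves(
  targets=[
    [-0.1, [-1, 0, 0], [0, 0, 0]],
    [-0.1, [-1, 0, 0], [0, 0, 0]],
    [-0.1, [-1, 0, 0], [0, 0, 0]],
    [-0.1, [-1, 0, 0], [0, 0, 0]],
    [0.1, [-1, 0, 0.5], [0, 0, 0]],
    [0.1, [-1, 0, 0.7], [0, 0, 0]],
    [0.1, [-1, 0, 0.7], [0, 0, 0]],
    [0.1, [0, 0, 0], [0, 0, 0]],
  ],
)

```text
t: 23.7
ee_pos: [587.0, -244.3, 123.7]
orientation: [-2.225, -2.213, 0.003]
ft_force: [-0.5, 1.1, 0.3]
width: 48.2
grasp_force: 0.0
```

```bash
python3 - <<'E'
from h import *
go((588.9,-242.2,18))
c=cam("top")
for uv in[(377,204),(378,237.6),(406,240)]: print(uv,fitglide(c,uv,2))
E
```

```text
t 23.70 tcp [ 587.  -244.3  123.7] xaxis deg 89.69 z [-0.0034  0.0012 -1.    ] w 48.2 g 0.0 F [-0.5  1.1  0.3] q [-0.41  0.56  1.66 -0.    0.92 -0.41]
shift total [0.04  0.045 2.114]
(377, 204) None
(378, 237.6) (array([478.33422879, 128.2597682 ]), np.int32(125718), np.float64(0.000731715076511946))
(406, 240) (array([478.24691438, 128.29158713]), np.int32(125718), np.float64(0.0007396685012566411))
```

```bash
python3 - <<'E'
from h import *
for n in("wrist","scene"):
    c,o=look(["glide0"],None,n)
    cv2.imwrite(f"pics/n{n}.png",c[0])
    for uv,s in o["glide0"]: print(n,uv,s,np.round(onz(c,uv,2),1), np.round(onz(c,uv,52),1))
E
```

```text
wrist [318.8 188.8] 0.92 [ 588.9 -241.2    2. ] [ 588.8 -229.1   52. ]
wrist [310.5 332.4] 0.58 [ 580.4 -386.1    2. ] [ 581.8 -348.6   52. ]
scene [163.2 314.3] 0.78 [ 548.8 -499.1    2. ] [ 575.  -498.7   52. ]
scene [261.  304.4] 0.76 [ 687.  -295.3    2. ] [ 707.3 -303.6   52. ]
scene [194.1 345.4] 0.72 [ 667.4 -481.8    2. ] [ 688.6 -482.1   52. ]
scene [362.2 149.6] 0.7 [473.3 255.6   2. ] [502.8 223.8  52. ]
scene [256.6 266. ] 0.68 [ 590.8 -239.6    2. ] [ 615.2 -250.3   52. ]
scene [205.7 296.9] 0.57 [ 578.1 -392.     2. ] [ 603.1 -396.1   52. ]
scene [202.2 253.2] 0.54 [ 463.1 -330.     2. ] [ 493.  -336.9   52. ]
scene [377.9 175.2] 0.51 [579.  222.6   2. ] [604.  192.1  52. ]
```

apply_moves(
  targets=[
    [0.1, [0.04, 0.04, 0.9], [0, 0, 0]],
    [0.1, [0, 0, 0.8], [0, 0, 0]],
    [0.1, [0, 0, 0.39], [0, 0, 0]],
    [0.1, [0, 0, 0], [0, 0, 0]],
    [-1, [0, 0, 0], [0, 0, 0]],
    [-1, [0, 0, 0], [0, 0, 0]],
    [-1, [0, 0, 0], [0, 0, 0]],
    [-1, [0, 0, 0], [0, 0, 0]],
  ],
)

```text
t: 24.95
ee_pos: [591.4, -240.1, 22.4]
orientation: [2.222, 2.219, 0.001]
ft_force: [-0.4, 0.2, 6.2]
width: 23.6
grasp_force: 30.0
```

apply_moves(
  targets=[
    [-1, [0, 0, -0.5], [0, 0, 0]],
    [-1, [0, 0, -1], [0, 0, 0]],
    [-1, [0, 0, -1], [0, 0, 0]],
    [-1, [0, 0, -1], [0, 0, 0]],
    [-1, [0.9, 0, 0], [0, 0, 0]],
    [-1, [0.9, 0, 0], [0, 0, 0]],
    [-1, [0.9, 0, 0], [0, 0, 0]],
    [-1, [0.9, 0, 0], [0, 0, 0]],
  ],
)

```text
t: 25.95
ee_pos: [590.9, -58.5, 196.5]
orientation: [2.223, 2.219, 0.0]
ft_force: [-0.3, -0.3, -0.1]
width: 23.3
grasp_force: 30.0
```

apply_moves(
  targets=[
    [-1, [0.9, 0, 0], [0, 0, 0]],
    [-1, [0.9, 0, 0], [0, 0, 0]],
    [-1, [0.9, 0, 0], [0, 0, 0]],
    [-1, [0.9, 0, 0], [0, 0, 0]],
    [-1, [0.15, 0.04, 0], [0, 0, 0]],
    [-1, [0, 0, 0], [0, 0, 0]],
    [-1, [0, 0, 0], [0, 0, 0]],
  ],
)

```text
t: 26.82
ee_pos: [593.3, 126.5, 196.1]
orientation: [2.224, 2.219, -0.001]
ft_force: [0.1, -0.2, -0.6]
width: 23.1
grasp_force: 30.0
```

```bash
python3 -c "
from h import *
go((591,125.2,72))"
```

```text
t 26.82 tcp [593.3 126.5 196.1] xaxis deg 89.86 z [-2.e-04 -3.e-04 -1.e+00] w 23.1 g 30.0 F [ 0.1 -0.2 -0.6] q [ 0.19  0.43  1.69 -0.    1.02  0.19]
shift total [-0.024 -0.045  2.483]
```

apply_moves(
  targets=[
    [-1, [-0.02, -0.04, 0.8], [0, 0, 0]],
    [-1, [0, 0, 0.8], [0, 0, 0]],
    [-1, [0, 0, 0.4], [0, 0, 0]],
    [-1, [0, 0, 0.25], [0, 0, 0]],
    [-1, [0, 0, 0.14], [0, 0, 0]],
    [-1, [0, 0, 0.04], [0, 0, 0]],
    [-1, [0, 0, 0], [0, 0, 0]],
    [-1, [0, 0, 0], [0, 0, 0]],
  ],
)

```text
t: 27.82
ee_pos: [591.8, 126.9, 75.4]
orientation: [2.222, 2.22, 0.002]
ft_force: [0.8, 0.0, -0.4]
width: 23.5
grasp_force: 30.0
```

Ease down 1.5 mm, release, rise, then head for the glide at (459.5,-331.5).

apply_moves(
  targets=[
    [-1, [-0.02, 0, 0.03], [0, 0, 0]],
    [-0.15, [0, 0, 0], [0, 0, 0]],
    [-0.15, [0, 0, 0], [0, 0, 0]],
    [-0.15, [0, 0, -0.3], [0, 0, 0]],
    [-0.15, [0, 0, -1], [0, 0, 0]],
    [-0.15, [0, 0, -1], [0, 0, 0]],
    [-0.15, [0, 0, -0.7], [0, 0, 0]],
    [-0.15, [-0.6, -0.3, 0], [0, 0, 0]],
  ],
)

```text
t: 28.82
ee_pos: [579.0, 96.9, 227.8]
orientation: [2.217, 2.219, 0.011]
ft_force: [-0.4, -0.3, -1.3]
width: 37.4
grasp_force: 0.0
```

apply_moves(
  targets=[
    [-0.1, [-1, -0.3, 0], [0, 0, 0]],
    [-0.1, [-1, -0.3, 0], [0, 0, 0]],
    [-0.1, [-1, -0.3, 0], [0, 0, 0]],
    [-0.1, [-1, -0.3, 0], [0, 0, 0]],
    [0.1, [-1, -0.3, 0], [0, 0, 0]],
    [0.1, [-1, -0.3, 0], [0, 0, 0]],
    [0.1, [-1, -0.3, 0.7], [0, 0, 0]],
    [0.1, [-1, -0.23, 0.6], [0, 0, 0]],
  ],
)

```text
t: 29.82
ee_pos: [458.9, -305.7, 158.9]
orientation: [2.222, 2.218, 0.001]
ft_force: [0.8, -0.0, -0.5]
width: 48.2
grasp_force: 0.0
```

apply_moves(
  targets=[
    [0.1, [-0.55, 0, 0.5], [0, 0, 0]],
    [0.1, [0, 0, 0], [0, 0, 0]],
    [0.1, [0, 0, 0], [0, 0, 0]],
  ],
)

```text
t: 30.2
ee_pos: [459.5, -330.9, 134.3]
orientation: [2.223, 2.219, 0.0]
ft_force: [-0.2, -0.0, 0.1]
width: 48.5
grasp_force: 0.0
```

```bash
cat >> h.py <<'E'
def glides():
  for n in("wrist","scene"):
    c,o=look(["glide0"],None,n)
    for uv,s in o["glide0"]:
        p=onz(c,uv,2);print(n,uv,s,np.round(p[:2],1),"|50:",np.round(onz(c,uv,50.4)[:2],1))
E
python3 - <<'E'
from h import *
go((459.5,-331.5,19)); glides()
E
```

```text
t 30.20 tcp [ 459.5 -330.9  134.3] xaxis deg 89.91 z [ 5.e-04 -1.e-04 -1.e+00] w 48.5 g 0.0 F [-0.2 -0.   0.1] q [-0.65  0.46  1.82  0.    0.86 -0.64]
shift total [-1.100e-02 -2.000e-03  2.307e+00]
wrist [316.9 187.9] 0.97 [ 459.  -330.7] |50: [ 459.1 -319.1]
wrist [391.4 346.9] 0.75 [ 535.7 -499.2] |50: [ 523.1 -459.9]
wrist [446.1 247. ] 0.73 [ 580.7 -388. ] |50: [ 560.7 -367. ]
wrist [573.2 146.7] 0.55 [ 686.4 -293.1] |50: [ 649.1 -287.7]
scene [358.6 183.2] 0.65 [563.5 157.3] |50: [588.3 130.5]
scene [362.9 150.6] 0.64 [477.8 254.5] |50: [506.1 223.7]
scene [194.8 346.7] 0.58 [ 671.3 -482.2] |50: [ 691.6 -482.5]
scene [261.7 303.1] 0.52 [ 685.3 -291.8] |50: [ 705.1 -300. ]
scene [379.4 175.6] 0.49 [583.1 225. ] |50: [607.1 195.4]
scene [207.1 296.5] 0.47 [ 579.5 -388.6] |50: [ 603.6 -392.8]
scene [298.1 288.1] 0.47 [ 713.1 -194.7] |50: [ 731.7 -206.9]
scene [163.9 312.7] 0.44 [ 546.2 -495.6] |50: [ 571.7 -495.4]
```

apply_moves(
  targets=[
    [0.1, [0, 0, 0.9], [0, 0, 0]],
    [0.1, [0, 0, 0.9], [0, 0, 0]],
    [0.1, [0, 0, 0.48], [0, 0, 0]],
    [0.1, [0, 0, 0], [0, 0, 0]],
    [-1, [0, 0, 0], [0, 0, 0]],
    [-1, [0, 0, 0], [0, 0, 0]],
    [-1, [0, 0, 0], [0, 0, 0]],
    [-1, [0, 0, 0], [0, 0, 0]],
  ],
)

```text
t: 31.4
ee_pos: [460.0, -331.8, 20.6]
orientation: [2.222, 2.218, 0.001]
ft_force: [0.7, 1.2, 7.1]
width: 23.3
grasp_force: 30.0
```

apply_moves(
  targets=[
    [-1, [0, 0, -0.5], [0, 0, 0]],
    [-1, [0, 0, -1], [0, 0, 0]],
    [-1, [0, 0, -1], [0, 0, 0]],
    [-1, [0, 0, -1], [0, 0, 0]],
    [-1, [0.9, 0.2, 0], [0, 0, 0]],
    [-1, [0.9, 0.2, 0], [0, 0, 0]],
    [-1, [0.9, 0.2, 0], [0, 0, 0]],
    [-1, [0.9, 0.2, 0], [0, 0, 0]],
  ],
)

```text
t: 32.4
ee_pos: [499.6, -150.1, 194.7]
orientation: [2.223, 2.219, 0.0]
ft_force: [0.7, 0.4, 0.1]
width: 23.4
grasp_force: 30.0
```

apply_moves(
  targets=[
    [-1, [0.9, 0.2, 0], [0, 0, 0]],
    [-1, [0.9, 0.2, 0], [0, 0, 0]],
    [-1, [0.9, 0.2, 0], [0, 0, 0]],
    [-1, [0.9, 0, 0], [0, 0, 0]],
    [-1, [0.9, 0, 0], [0, 0, 0]],
    [-1, [0.72, 0.02, 0], [0, 0, 0]],
    [-1, [0, 0, 0], [0, 0, 0]],
    [-1, [0, 0, 0], [0, 0, 0]],
  ],
)

```text
t: 33.4
ee_pos: [530.6, 109.1, 194.4]
orientation: [2.222, 2.22, -0.001]
ft_force: [-0.5, 0.3, 0.0]
width: 23.6
grasp_force: 30.0
```

```bash
python3 -c "
from h import *
go((530.5,111.5,72))"
```

```text
t 33.40 tcp [530.6 109.1 194.4] xaxis deg 89.94 z [-2.e-04 -3.e-04 -1.e+00] w 23.6 g 30.0 F [-0.5  0.3  0. ] q [ 0.18  0.34  1.84 -0.    0.97  0.18]
shift total [ 0.049 -0.003  2.448]
```

apply_moves(
  targets=[
    [-1, [0.04, 0, 0.8], [0, 0, 0]],
    [-1, [0, 0, 0.8], [0, 0, 0]],
    [-1, [0, 0, 0.4], [0, 0, 0]],
    [-1, [0, 0, 0.25], [0, 0, 0]],
    [-1, [0, 0, 0.14], [0, 0, 0]],
    [-1, [0, 0, 0.04], [0, 0, 0]],
    [-1, [0, 0, 0], [0, 0, 0]],
    [-1, [0, 0, 0], [0, 0, 0]],
  ],
)

```text
t: 34.4
ee_pos: [531.3, 111.7, 73.5]
orientation: [2.222, 2.22, 0.002]
ft_force: [0.5, -0.3, 0.4]
width: 23.4
grasp_force: 30.0
```

apply_moves(
  targets=[
    [-1, [0, 0, 0.03], [0, 0, 0]],
    [-0.15, [0, 0, 0], [0, 0, 0]],
    [-0.15, [0, 0, 0], [0, 0, 0]],
    [-0.15, [0, 0, -0.3], [0, 0, 0]],
    [-0.15, [0, 0, -1], [0, 0, 0]],
    [-0.15, [0, 0, -1], [0, 0, 0]],
    [-0.15, [0, 0, -0.7], [0, 0, 0]],
    [-0.15, [-0.9, 0.1, 0], [0, 0, 0]],
  ],
)

```text
t: 35.4
ee_pos: [538.0, 68.0, 225.8]
orientation: [2.216, 2.221, 0.01]
ft_force: [1.2, 0.6, -1.0]
width: 37.3
grasp_force: 0.0
```

apply_moves(
  targets=[
    [-0.1, [-1, 0.1, 0], [0, 0, 0]],
    [-0.1, [-1, 0.1, 0], [0, 0, 0]],
    [-0.1, [-1, 0.1, 0], [0, 0, 0]],
    [-0.1, [-1, 0.1, 0], [0, 0, 0]],
    [0.1, [-1, 0.1, 0], [0, 0, 0]],
    [0.1, [-1, 0.1, 0], [0, 0, 0]],
    [0.1, [-1, 0.1, 0.5], [0, 0, 0]],
    [0.1, [-1, 0.1, 0.6], [0, 0, 0]],
  ],
)

```text
t: 36.4
ee_pos: [575.9, -335.5, 167.6]
orientation: [2.221, 2.218, 0.001]
ft_force: [0.5, -0.0, 0.2]
width: 48.6
grasp_force: 0.0
```

apply_moves(
  targets=[
    [0.1, [-1, 0.07, 0.6], [0, 0, 0]],
    [0.1, [0, 0, 0], [0, 0, 0]],
    [0.1, [0, 0, 0], [0, 0, 0]],
  ],
)

```text
t: 36.78
ee_pos: [578.7, -383.2, 137.0]
orientation: [-2.223, -2.219, -0.0]
ft_force: [-0.3, 0.9, 0.6]
width: 48.0
grasp_force: 0.0
```

```bash
python3 - <<'E'
from h import *
go((580,-386.3,19)); glides()
E
```

```text
t 36.77 tcp [ 578.7 -383.2  137. ] xaxis deg 89.89 z [ 1.e-04  3.e-04 -1.e+00] w 48.0 g 0.0 F [-0.3  0.9  0.6] q [-0.6   0.62  1.52  0.    1.01 -0.6 ]
shift total [-0.063  0.027  2.361]
wrist [318.9 191.1] 0.93 [ 579.9 -386.6] |50: [ 579.7 -374.5]
wrist [276.4 301.2] 0.87 [ 537.7 -499.1] |50: [ 544.4 -468.7]
wrist [448.3  86.5] 0.78 [ 688.9 -295.9] |50: [ 670.9 -298.6]
wrist [409.6 277.8] 0.38 [ 668.2 -473.6] |50: [ 653.6 -447.4]
scene [341.4 174.8] 0.72 [506.2 139. ] |50: [533.3 113. ]
scene [356.6 182.7] 0.68 [558.2 154. ] |50: [583.2 127.4]
scene [379.1 176.6] 0.66 [585.3 221.6] |50: [609.2 192.2]
scene [206.6 295.8] 0.62 [ 577.  -388.5] |50: [ 601.2 -392.7]
scene [261.5 304.5] 0.52 [ 688.1 -294.5] |50: [ 707.7 -302.5]
scene [162.9 313.9] 0.52 [ 547.3 -499.1] |50: [ 572.8 -498.7]
scene [364.4 148.1] 0.51 [473.3 265.1] |50: [501.8 233.9]
scene [196.  343.8] 0.47 [ 667.  -476.2] |50: [ 687.5 -476.7]
```

```bash
python3 - <<'E'
from h import *
import pickle
w4,o4=pickle.load(open("w4.pkl","rb"))
for uv in[(363,199),(395,195),(428,190)]: print([np.round(onz(w4,uv,z)[:2],1) for z in(0,15)])
c=cam("wrist");cv2.imwrite("pics/sd.png",cv2.resize(c[0][130:250,240:440],None,fx=3.5,fy=3.5,interpolation=3))
for y in(-376,-396): print([proj(c,np.array([x,y,19])) for x in(580+12,580+37)])
E
```

```text
[array([ 603.3, -406.6]), array([ 601.2, -402.5])]
[array([ 652.5, -400.3]), array([ 648.9, -396.4])]
[array([ 703. , -392.4]), array([ 698. , -388.7])]
[array([332.13049592, 184.24712901]), array([361.56385698, 184.26720001])]
[array([331.85397815, 206.83582377]), array([360.76752476, 206.83850681])]
```

View pics/sd.png

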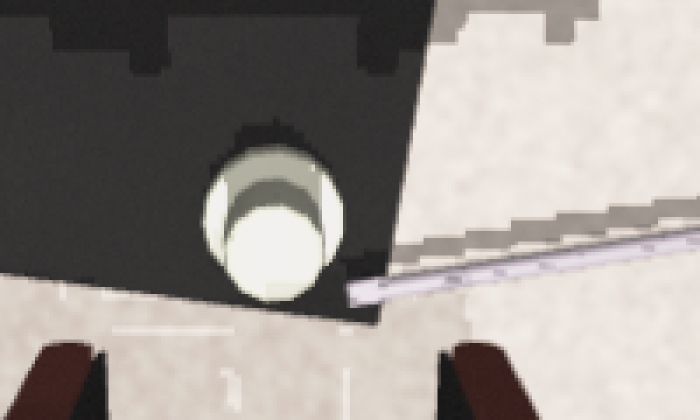

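The screwdriver tip sits at crop (352,293), about (601,-403) in the world, close to the last glide's foot. I'll use a narrower jaw and grip 3 mm towards +y.

apply_moves(
  targets=[
    [-0.12, [0, 0.02, 0.9], [0, 0, 0]],
    [-0.12, [0, 0, 0.9], [0, 0, 0]],
    [-0.12, [0, 0, 0.3], [0, 0, 0]],
    [-0.12, [0, 0, 0.22], [0, 0, 0]],
    [-1, [0, 0, 0], [0, 0, 0]],
    [-1, [0, 0, 0], [0, 0, 0]],
    [-1, [0, 0, 0], [0, 0, 0]],
    [-1, [0, 0, 0], [0, 0, 0]],
  ],
)

```text
t: 38.02
ee_pos: [580.6, -384.1, 21.8]
orientation: [2.221, 2.218, 0.001]
ft_force: [-1.4, 0.4, 5.6]
width: 23.2
grasp_force: 30.0
```

```bash
python3 -c "
from h import *
st()"
```

```text
t 38.02 tcp [ 580.6 -384.1   21.8] xaxis deg 89.92 z [ 0.0019 -0.0013 -1.    ] w 23.2 g 30.0 F [-1.4  0.4  5.6] q [-0.6   0.77  1.55 -0.    0.82 -0.6 ]
```

apply_moves(
  targets=[
    [-1, [0, 0, -0.5], [0, 0, 0]],
    [-1, [0, 0, -1], [0, 0, 0]],
    [-1, [0, 0, -1], [0, 0, 0]],
    [-1, [0, 0, -1], [0, 0, 0]],
    [-1, [0.9, -0.2, 0], [0, 0, 0]],
    [-1, [0.9, -0.2, 0], [0, 0, 0]],
    [-1, [0.9, -0.2, 0], [0, 0, 0]],
    [-1, [0.9, -0.2, 0], [0, 0, 0]],
  ],
)

```text
t: 39.02
ee_pos: [539.6, -202.2, 197.0]
orientation: [2.222, 2.219, 0.001]
ft_force: [1.1, -0.3, 0.4]
width: 23.3
grasp_force: 30.0
```

apply_moves(
  targets=[
    [-1, [0.9, -0.2, 0], [0, 0, 0]],
    [-1, [0.9, -0.2, 0], [0, 0, 0]],
    [-1, [0.9, -0.2, 0], [0, 0, 0]],
    [-1, [0.9, -0.2, 0], [0, 0, 0]],
    [-1, [0.9, -0.2, 0], [0, 0, 0]],
    [-1, [0.9, 0, 0], [0, 0, 0]],
    [-1, [0.9, 0, 0], [0, 0, 0]],
    [-1, [0.9, 0, 0], [0, 0, 0]],
  ],
)

```text
t: 40.02
ee_pos: [490.5, 158.1, 197.0]
orientation: [2.222, 2.219, 0.002]
ft_force: [0.6, 0.4, -0.7]
width: 23.6
grasp_force: 30.0
```

apply_moves(
  targets=[
    [-1, [0.07, -0.04, 0], [0, 0, 0]],
    [-1, [0, 0, 0], [0, 0, 0]],
    [-1, [0, 0, 0], [0, 0, 0]],
  ],
)

```text
t: 40.4
ee_pos: [488.4, 159.1, 195.7]
orientation: [2.224, 2.219, 0.0]
ft_force: [0.4, -0.3, -0.7]
width: 23.6
grasp_force: 30.0
```

```bash
python3 -c "
from h import *
go((488.4,159.5,74))"
```

```text
t 40.40 tcp [488.4 159.1 195.7] xaxis deg 89.86 z [ 2.e-04 -1.e-04 -1.e+00] w 23.6 g 30.0 F [ 0.4 -0.3 -0.7] q [ 0.29  0.3   1.9  -0.    0.95  0.29]
shift total [ 9.000e-03 -1.000e-03  2.435e+00]
```

apply_moves(
  targets=[
    [-1, [0, 0, 0.8], [0, 0, 0]],
    [-1, [0, 0, 0.8], [0, 0, 0]],
    [-1, [0, 0, 0.4], [0, 0, 0]],
    [-1, [0, 0, 0.25], [0, 0, 0]],
    [-1, [0, 0, 0.12], [0, 0, 0]],
    [-1, [0, 0, 0.04], [0, 0, 0]],
    [-1, [0, 0, 0], [0, 0, 0]],
    [-1, [0, 0, 0], [0, 0, 0]],
  ],
)

```text
t: 41.4
ee_pos: [488.8, 160.3, 75.5]
orientation: [2.222, 2.22, 0.002]
ft_force: [0.5, 0.8, -0.2]
width: 23.1
grasp_force: 30.0
```

apply_moves(
  targets=[
    [-1, [0, 0, 0.03], [0, 0, 0]],
    [-0.15, [0, 0, 0], [0, 0, 0]],
    [-0.15, [0, 0, 0], [0, 0, 0]],
    [-0.15, [0, 0, -0.3], [0, 0, 0]],
    [-0.15, [0, 0, -1], [0, 0, 0]],
    [-0.15, [0, 0, -1], [0, 0, 0]],
    [-0.15, [-0.9, -0.2, -0.7], [0, 0, 0]],
    [0.3, [-0.9, -0.2, 0], [0, 0, 0]],
  ],
)

```text
t: 42.4
ee_pos: [470.1, 69.7, 227.3]
orientation: [2.218, 2.218, 0.009]
ft_force: [0.5, -1.0, -0.9]
width: 44.1
grasp_force: 0.0
```

apply_moves(
  targets=[
    [0.3, [-0.9, -0.2, 0], [0, 0, 0]],
    [0.3, [-0.8, -0.13, 0], [0, 0, 0]],
    [0.3, [0, 0, 0], [0, 0, 0]],
    [0.3, [0, 0, 0], [0, 0, 0]],
  ],
)

```text
t: 42.9
ee_pos: [452.0, -14.6, 224.0]
orientation: [2.223, 2.219, 0.001]
ft_force: [-0.6, 0.5, 0.1]
width: 57.0
grasp_force: 0.0
```

```bash
python3 - <<'E'
from h import *
go((452.1,-14.9,90))
c=cam("wrist"); t=cam("top"); cv2.imwrite("pics/tt.png",cv2.resize(np.hstack([c[0][:260,140:500]]),None,fx=2,fy=2)); 
E
```

```text
t 42.90 tcp [452.  -14.6 224. ] xaxis deg 89.88 z [ 1.e-03  2.e-04 -1.e+00] w 57.0 g 0.0 F [-0.6  0.5  0.1] q [-0.06  0.16  2.    0.    0.98 -0.06]
shift total [-0.007  0.     2.68 ]
```

View pics/tt.png

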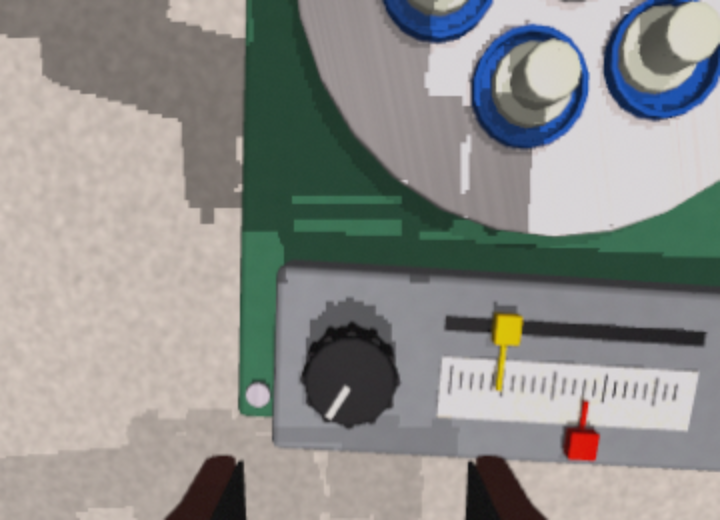

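Glides stand in their cups. The pointer block is at crop (508,329) with needle x≈500, the mark line is at (585,405) and the knob centre at (350,378).

```bash
cat >> h.py <<'E'
def colblob(c,f,win):
    h=cv2.cvtColor(c[0],cv2.COLOR_BGR2HSV).astype(int);x0,y0,x1,y1=win
    m=np.zeros(h.shape[:2],np.uint8);m[y0:y1,x0:x1]=f(h)[y0:y1,x0:x1]
    return m
yel=lambda h:(h[...,0]>20)&(h[...,0]<33)&(h[...,1]>130)
red=lambda h:((h[...,0]<6)|(h[...,0]>174))&(h[...,1]>130)
E
python3 - <<'E'
from h import *
c=cam("wrist"); s=lambda x,y:(140+x/2,y/2)
print("knob",onz(c,s(350,378),105))
tip=onz(c,s(500,388),72);mk=onz(c,s(585.5,403),70); a=onz(c,s(445,322),70);b=onz(c,s(705,340),70); m0=onz(c,s(451,378),70);m1=onz(c,s(657,392),70)
d=(b-a)/np.linalg.norm(b-a); print(tip,mk,d,"delta",(mk-tip)@d,"tickspan",(m1-m0)@d, "blocktop",onz(c,s(508,328),82), (mk-onz(c,s(508,328),82))@d)
E
```

```text
knob [449.87053181 -11.50497673 105.        ]
[521.35986149 -24.40315068  72.        ] [563.97090223 -32.4275791   70.        ] [ 0.99782804 -0.06587256  0.        ] delta 43.04708109840589 tickspan 100.86389166043188 blocktop [521.24474172   6.2241123   82.        ] 45.179447069894685
```

```bash
python3 - <<'E'
from h import *
import pickle
w3,_=pickle.load(open("w3.pkl","rb")); c=cam("wrist")
def f(c,win):
    h=c[0].max(2); x0,y0,x1,y1=win; m=(h[y0:y1,x0:x1]<75).astype(np.uint8); return m
for nm,c in(("w3",w3),("now",c)):
    best=None
    g=cv2.GaussianBlur(c[0],(3,3),0).max(2).astype(float)
    def cost(p):
        v=0
        for r,s in((19,1),(21.5,-1)):
            for a in ANG:
                u=proj(c,np.array([p[0]+r*np.cos(a),p[1]+r*np.sin(a),105]))
                v+=s*min(g[int(round(u[1])),int(round(u[0]))],120)
        return v
    G=[(cost((x,y)),x,y) for x in np.arange(444,457,.5) for y in np.arange(-21,-7,.5)]; G.sort(); print(nm,G[:4])
E
```

```text
w3 [(np.float64(-1338.0), np.float64(451.0), np.float64(-14.5)), (np.float64(-1319.0), np.float64(452.5), np.float64(-14.5)), (np.float64(-1318.0), np.float64(453.5), np.float64(-13.5)), (np.float64(-1312.0), np.float64(453.5), np.float64(-14.0))]
now [(np.float64(-1438.0), np.float64(449.5), np.float64(-10.0)), (np.float64(-1421.0), np.float64(449.5), np.float64(-10.5)), (np.float64(-1415.0), np.float64(449.5), np.float64(-12.5)), (np.float64(-1403.0), np.float64(449.5), np.float64(-13.0))]
```

apply_moves(
  targets=[
    [0.3, [0.03, -0.02, 0], [0, 0, 0]],
    [0.3, [0, 0, 0], [0, 0, -0.115]],
    [0.3, [0, 0, 0], [0, 0, -0.115]],
    [0.3, [0, 0, 0], [0, 0, -0.115]],
    [0.3, [0, 0, 0], [0, 0, -0.115]],
    [0.3, [0, 0, 0], [0, 0, -0.115]],
    [0.3, [0, 0, 0], [0, 0, -0.115]],
    [0.3, [0, 0, 0], [0, 0, -0.115]],
  ],
)

```text
t: 44.1
ee_pos: [450.7, -12.9, 223.3]
orientation: [-0.471, -3.106, -0.0]
ft_force: [-0.4, 0.6, -0.6]
width: 57.1
grasp_force: 0.0
```

apply_moves(
  targets=[
    [0.3, [0, 0, 0.4], [0, 0, -0.115]],
    [0.3, [0, 0, 0.4], [0, 0, -0.115]],
    [0.3, [0, 0, 0.4], [0, 0, -0.115]],
    [0.3, [0, 0, 0.4], [0, 0, -0.115]],
    [0.3, [0, 0, 0.4], [0, 0, -0.115]],
    [0.3, [0, 0, 0.2], [0, 0, -0.1]],
    [0.3, [0, 0, 0.1], [0, 0, 0]],
    [0.3, [0, 0, 0], [0, 0, 0]],
  ],
)

```text
t: 45.1
ee_pos: [450.7, -13.1, 108.2]
orientation: [1.15, -2.923, -0.0]
ft_force: [-0.7, -0.5, -0.2]
width: 56.8
grasp_force: 0.0
```

```bash
python3 -c "
from h import *
go((450.8,-13.2,78))"
```

```text
t 45.10 tcp [450.7 -13.1 108.2] xaxis deg -137.03 z [-5.e-04  0.e+00 -1.e+00] w 56.8 g 0.0 F [-0.7 -0.5 -0.2] q [-0.06  0.36  2.08  0.    0.7  -2.38]
shift total [-0.001 -0.003  0.605]
```

apply_moves(
  targets=[
    [0.3, [0, 0, 0.3], [0, 0, 0]],
    [0.3, [0, 0, 0.2], [0, 0, 0]],
    [0.3, [0, 0, 0.1], [0, 0, 0]],
    [0.3, [0, 0, 0], [0, 0, 0]],
    [-1, [0, 0, 0], [0, 0, 0]],
    [-1, [0, 0, 0], [0, 0, 0]],
    [-1, [0, 0, 0], [0, 0, 0]],
    [-1, [0, 0, 0], [0, 0, 0]],
  ],
)

```text
t: 46.1
ee_pos: [450.8, -13.2, 78.6]
orientation: [-1.154, 2.921, -0.0]
ft_force: [-0.8, 1.7, 4.1]
width: 39.8
grasp_force: 30.0
```

```bash
python3 -c "
from h import *
st()"
```

```text
t 46.10 tcp [450.8 -13.2  78.6] xaxis deg -136.89 z [ 4.e-04  1.e-04 -1.e+00] w 39.8 g 30.0 F [-0.8  1.7  4.1] q [-0.06  0.42  2.1   0.    0.63 -2.38]
```

Good grip with small lateral forces. Turning clockwise (positive tool z).

apply_moves(
  targets=[
    [-1, [0, 0, 0], [0, 0, 0.05]],
    [-1, [0, 0, 0], [0, 0, 0.08]],
    [-1, [0, 0, 0], [0, 0, 0.11]],
    [-1, [0, 0, 0], [0, 0, 0.11]],
    [-1, [0, 0, 0], [0, 0, 0.11]],
    [-1, [0, 0, 0], [0, 0, 0.11]],
    [-1, [0, 0, 0], [0, 0, 0.11]],
    [-1, [0, 0, 0], [0, 0, 0.11]],
  ],
)

```text
t: 47.1
ee_pos: [451.0, -14.6, 78.6]
orientation: [0.766, 3.046, -0.003]
ft_force: [-0.6, -10.3, 3.4]
width: 39.6
grasp_force: 30.0
```

apply_moves(
  targets=[
    [-1, [0, 0, 0], [0, 0, 0.11]],
    [-1, [0, 0, 0], [0, 0, 0.11]],
    [-1, [0, 0, 0], [0, 0, 0.11]],
    [-1, [0, 0, 0], [0, 0, 0.11]],
    [-1, [0, 0, 0], [0, 0, 0.11]],
    [-1, [0, 0, 0], [0, 0, 0.11]],
    [-1, [0, 0, 0], [0, 0, 0.11]],
    [-1, [0, 0, 0], [0, 0, 0.11]],
  ],
)

```text
t: 48.1
ee_pos: [449.5, -15.2, 78.6]
orientation: [2.531, 1.859, -0.005]
ft_force: [-6.0, -14.8, 9.7]
width: 39.4
grasp_force: 30.0
```

apply_moves(
  targets=[
    [-1, [0, 0, 0], [0, 0, 0.11]],
    [-1, [0, 0, 0], [0, 0, 0.11]],
    [-1, [0, 0, 0], [0, 0, 0.11]],
    [-1, [0, 0, 0], [0, 0, 0.11]],
    [-1, [0, 0, 0], [0, 0, 0.11]],
    [-1, [0, 0, 0], [0, 0, 0.05]],
    [-1, [0, 0, 0], [0, 0, 0]],
    [-1, [0, 0, 0], [0, 0, 0]],
  ],
)

```text
t: 49.1
ee_pos: [448.6, -14.5, 78.6]
orientation: [3.098, 0.515, -0.006]
ft_force: [-7.9, -9.7, 13.1]
width: 39.9
grasp_force: 30.0
```

```bash
python3 - <<'E'
from h import *
st()
for n in("top","scene"):
    c,o=look(["pointer","mark"],None,n); cv2.imwrite(f"pics/k_{n}.png",c[0]); print(n,o)
    for l in o:
        for uv,s in o[l]: print(l,onz(c,uv,70),s)
c=cam("wrist");cv2.imwrite("pics/k_w.png",c[0])
E
```

```text
t 49.10 tcp [448.6 -14.5  78.6] xaxis deg 18.86 z [-0.0039 -0.0016 -1.    ] w 39.9 g 30.0 F [-7.9 -9.7 13.1] q [-0.06  0.42  2.1  -0.    0.63  1.19]
top {'pointer': [], 'mark': [(array([317.9, 210. ]), 0.53), (array([306.3, 216.5]), 0.52)]}
mark [565.52183041 -32.38752285  70.        ] 0.53
mark [545.40384758   7.63137588  70.        ] 0.52
scene {'pointer': [(array([358.6, 183.7]), 0.63), (array([316.8, 196.6]), 0.58)], 'mark': [(array([309.3, 206.1]), 0.39)]}
pointer [599.60952202 118.51592269  70.        ] 0.63
pointer [ 5.57459383e+02 -3.03452325e-01  7.00000000e+01] 0.58
mark [568.64435724 -36.41931022  70.        ] 0.39
```

apply_moves(
  targets=[
    [-1, [0, 0, 0], [0, 0, 0.1]],
    [-1, [0, 0, 0], [0, 0, 0.1]],
    [-1, [0, 0, 0], [0, 0, 0.1]],
    [-1, [0, 0, 0], [0, 0, 0.1]],
    [-1, [0, 0, 0], [0, 0, 0]],
    [0.3, [0, 0, 0], [0, 0, 0]],
    [0.3, [0, 0, 0], [0, 0, 0]],
    [0.3, [0, 0, -0.3], [0, 0, 0]],
  ],
)

```text
t: 50.45
ee_pos: [450.1, -13.3, 93.2]
orientation: [3.106, -0.469, -0.003]
ft_force: [0.5, -0.0, -0.5]
width: 57.2
grasp_force: 0.0
```

apply_moves(
  targets=[
    [0.3, [0, 0, -1], [0, 0, -0.11]],
    [0.3, [0, 0, -1], [0, 0, -0.11]],
    [0.3, [0, 0, -0.6], [0, 0, -0.11]],
    [0.3, [0, 0, 0], [0, 0, -0.11]],
    [0.3, [0, 0, 0], [0, 0, -0.11]],
    [0.3, [0, 0, 0], [0, 0, -0.11]],
    [0.3, [0, 0, 0], [0, 0, -0.11]],
    [0.3, [0, 0, 0], [0, 0, -0.11]],
  ],
)

```text
t: 51.45
ee_pos: [450.8, -13.3, 224.4]
orientation: [2.687, 1.626, 0.001]
ft_force: [0.6, 0.4, 0.4]
width: 57.3
grasp_force: 0.0
```

apply_moves(
  targets=[
    [0.3, [0, 0, 0], [0, 0, -0.11]],
    [0.3, [0, 0, 0], [0, 0, -0.11]],
    [0.3, [0, 0, 0], [0, 0, -0.075]],
    [0.3, [0, 0, 0], [0, 0, 0]],
    [0.3, [0, 0, 0], [0, 0, 0]],
  ],
)

```text
t: 52.08
ee_pos: [450.8, -13.3, 223.9]
orientation: [2.251, 2.191, 0.001]
ft_force: [-0.5, 0.7, -0.7]
width: 57.2
grasp_force: 0.0
```

```bash
python3 - <<'E'
from h import *
st()
c=cam("wrist");cv2.imwrite("pics/p1.png",cv2.resize(c[0][130:240,270:500],None,fx=3.4,fy=3.4,interpolation=3))
import pickle;pickle.dump(c,open("p1.pkl","wb"))
E
```

```text
t 52.08 tcp [450.8 -13.3 223.9] xaxis deg 88.44 z [ 6.e-04 -0.e+00 -1.e+00] w 57.2 g 0.0 F [-0.5  0.7 -0.7] q [-0.06  0.16  2.    0.    0.98 -0.03]
```

View pics/p1.png

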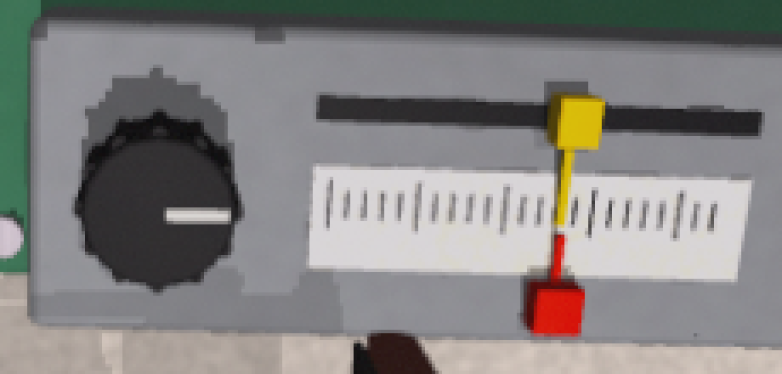

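The pointer nearly lines up: the needle ends at crop (559,225) and the red line starts at (560,235). Measuring the rest at sub-pixel level.

```bash
python3 - <<'E'
from h import *
import pickle
np.set_printoptions(precision=2,suppress=True)
c=pickle.load(open("p1.pkl","rb"))
a=c[0].astype(float); b,g,r=a[...,0],a[...,1],a[...,2]
Y=np.clip((r+g)/2-b,0,None); Rd=np.clip(r-g,0,None)
def line(W,y0,y1,x0,x1,z):
    P=[]
    for y in range(y0,y1):
        w=W[y,x0:x1].copy(); w[w<40]=0
        if w.sum()>0: P.append(onz(c,((w*np.arange(x0,x1)).sum()/w.sum(),y),z))
    return np.array(P)
d=np.array([.9978,-.0659,0])
for z in(70,72,75,78):
    P=line(Y,177,195,425,448,z); print("needle z",z,(P@d))
Q=line(Rd,201,211,425,445,70); print("mark",Q@d,Q[0])
for z in(70,72): Q=line(Rd,216,226,420,448,z+6); print("flag",Q@d)
m=cv2.findContours(((Y>60)).astype(np.uint8)[150:176,420:460],0,2)[0]; print([cv2.boundingRect(k) for k in m])
E
```

```text
needle z 70 [563.91 563.93 563.94 563.89 564.02 564.04 564.   564.02 563.99 563.97
 563.84 563.94 564.07 564.09 564.13 564.03 564.04 564.02]
needle z 72 [563.18 563.19 563.2  563.16 563.28 563.3  563.26 563.29 563.25 563.23
 563.11 563.2  563.33 563.36 563.39 563.3  563.3  563.29]
needle z 75 [562.07 562.09 562.1  562.05 562.18 562.2  562.16 562.18 562.15 562.13
 562.   562.1  562.23 562.25 562.29 562.19 562.2  562.18]
needle z 78 [560.97 560.99 560.99 560.95 561.07 561.09 561.05 561.08 561.04 561.02
 560.9  560.99 561.12 561.14 561.18 561.09 561.09 561.08]
mark [564.69 564.72 564.81 564.91 564.96 564.83 564.9  564.89 564.74 564.79] [563.67 -34.31  70.  ]
flag [564.31 564.43 564.38 564.4  564.42 564.41 564.49 564.61 564.61 564.57]
flag [563.56 563.68 563.63 563.65 563.67 563.66 563.74 563.86 563.86 563.82]
[(12, 8, 16, 18)]
```

apply_moves(
  targets=[
    [0.3, [0, 0.8, 0], [0, 0, 0]],
    [0.3, [0, 0.8, 0], [0, 0, 0]],
    [0.3, [0, 0.7, 0], [0, 0, 0]],
    [0.3, [0, 0, 0], [0, 0, 0]],
    [0.3, [0, 0, 0], [0, 0, 0]],
  ],
)

```text
t: 52.75
ee_pos: [564.7, -16.1, 222.9]
orientation: [-2.249, -2.192, 0.002]
ft_force: [0.7, -0.0, 0.4]
width: 57.0
grasp_force: 0.0
```

```bash
cat > p.py <<'E'
from h import *
np.set_printoptions(precision=2,suppress=True)
st(); c=cam("wrist"); cv2.imwrite("pics/p2.png",c[0])
a=c[0].astype(float); b,g,r=a[...,0],a[...,1],a[...,2]
Y=np.clip((r+g)/2-b,0,None); Rd=np.clip(r-g,0,None)
d=np.array([.9978,-.0659,0]); n=np.array([.0659,.9978,0])
mk=np.array([563.9,-32.4,70])
def line(W,s0,s1,z):
    out=[]
    for s in np.arange(s0,s1,1.0):
        p=mk*[1,1,0]+[0,0,z]+n*s
        t=np.arange(-12,12,.1); w=np.array([cv2.getRectSubPix(np.float32(W),(1,1),tuple(map(float,proj(c,p+d*u))))[0,0] for u in t]); w[w<35]=0
        if w.sum()>0: out.append((w*t).sum()/w.sum())
    return np.array(out)
print("mark",np.mean(line(Rd,-9,-2,70)))
for z in(70,72,75): print(z,line(Y,4,22,z).mean())
E
python3 p.py
```

```text
t 52.75 tcp [564.7 -16.1 222.9] xaxis deg 88.53 z [-0.  0. -1.] w 57.0 g 0.0 F [ 0.7 -0.   0.4] q [-0.05  0.34  1.76 -0.    1.04 -0.02]
mark -1.3701966476846141
70 -2.673493731910293
72 -2.667231095403724
75 -2.6552917848604682
```

```bash
python3 - <<'E'
from h import *
go((449.8,-14.2,78.5))
E
```

```text
t 52.80 tcp [564.5 -16.2 223.1] xaxis deg 88.54 z [-0.0014  0.     -1.    ] w 57.2 g 0.0 F [-0.4 -0.1 -0.2] q [-0.05  0.34  1.76 -0.    1.04 -0.02]
shift total [-0.019 -2.291  2.895]
```

apply_moves(
  targets=[
    [0.3, [-0.02, -0.8, 0], [0, 0, 0]],
    [0.3, [0, -0.8, 0], [0, 0, 0]],
    [0.3, [0, -0.69, 0], [0, 0, 0]],
    [0.3, [0, 0, 0.9], [0, 0, 0]],
    [0.3, [0, 0, 0.9], [0, 0, 0]],
    [0.3, [0, 0, 0.7], [0, 0, 0]],
    [0.3, [0, 0, 0.35], [0, 0, 0]],
    [0.3, [0, 0, 0], [0, 0, 0]],
  ],
)

```text
t: 53.8
ee_pos: [449.4, -14.3, 80.2]
orientation: [-2.248, -2.192, 0.003]
ft_force: [0.6, 0.4, 0.3]
width: 56.6
grasp_force: 0.0
```

apply_moves(
  targets=[
    [-1, [0, 0, 0], [0, 0, 0]],
    [-1, [0, 0, 0], [0, 0, 0]],
    [-1, [0, 0, 0], [0, 0, 0]],
    [-1, [0, 0, 0], [0, 0, 0.04]],
    [-1, [0, 0, 0], [0, 0, 0.04]],
    [-1, [0, 0, 0], [0, 0, 0]],
    [-1, [0, 0, 0], [0, 0, 0]],
  ],
)

```text
t: 54.68
ee_pos: [449.8, -14.3, 81.6]
orientation: [-2.381, -2.047, 0.002]
ft_force: [-6.0, 0.6, 6.3]
width: 39.6
grasp_force: 30.0
```

apply_moves(
  targets=[
    [0.3, [0, 0, 0], [0, 0, 0]],
    [0.3, [0, 0, 0], [0, 0, 0]],
    [0.3, [0, 0, -0.4], [0, 0, 0]],
    [0.3, [0, 0, -1], [0, 0, 0]],
    [0.3, [0, 0, -1], [0, 0, 0]],
    [0.3, [0, 0.9, -0.5], [0, 0, 0]],
    [0.3, [0, 0.9, 0], [0, 0, 0]],
    [0.3, [0, 0.5, 0], [0, 0, 0]],
  ],
)

```text
t: 55.68
ee_pos: [567.4, -31.9, 226.9]
orientation: [2.381, 2.046, 0.003]
ft_force: [-0.5, 1.2, 0.2]
width: 57.0
grasp_force: 0.0
```

apply_moves(
  targets=[
    [0.3, [0, 0, 0], [0, 0, 0]],
    [0.3, [0, 0, 0], [0, 0, 0]],
  ],
)

```text
t: 55.92
ee_pos: [563.7, -31.5, 225.5]
orientation: [-2.382, -2.047, 0.001]
ft_force: [-0.0, -0.1, 1.1]
width: 57.3
grasp_force: 0.0
```

```bash
python3 p.py
```

```text
t 55.92 tcp [563.7 -31.5 225.5] xaxis deg 81.37 z [-0.  0. -1.] w 57.3 g 0.0 F [-0.  -0.1  1.1] q [-0.08  0.33  1.76  0.    1.05  0.07]
mark -1.5459175289612668
70 -1.5175529096252434
72 -1.4756612811597676
75 -1.408759353387999
```

The pointer is on the mark to within 0.1 mm. Now planning the crank grip.

```bash
python3 - <<'E'
from h import *
go((526.3,270.2,225))
E
```

```text
t 55.98 tcp [563.6 -31.4 225.6] xaxis deg 81.37 z [-1.3e-03  1.0e-04 -1.0e+00] w 57.4 g 0.0 F [-0.6 -0.3 -0.2] q [-0.08  0.33  1.76  0.    1.05  0.07]
shift total [ 5.852 -1.642  0.014]
```

apply_moves(
  targets=[
    [0.3, [0.84, -0.23, 0], [0, 0, 0]],
    [0.3, [0.84, -0.23, 0], [0, 0, 0]],
    [0.3, [0.84, -0.24, 0], [0, 0, 0]],
    [0.3, [0.84, -0.24, 0], [0, 0, 0]],
    [0.3, [0.83, -0.24, 0], [0, 0, 0]],
    [0.3, [0.83, -0.23, 0], [0, 0, 0]],
    [0.3, [0.83, -0.23, 0], [0, 0, 0]],
    [0.3, [0, 0, 0], [0, 0, 0]],
  ],
)

```text
t: 56.98
ee_pos: [526.3, 272.0, 226.0]
orientation: [-2.378, -2.052, -0.0]
ft_force: [-0.3, 0.5, 0.2]
width: 57.5
grasp_force: 0.0
```

```bash
python3 - <<'E'
from h import *
go((526.3,270.2,225))
c,o=look(["crank","pointer","mark","cup0","glide0"],"w9.png"); 
for l in o:
  for uv,s in o[l]: print(l,uv,s,onz(c,uv,50.4)[:2],onz(c,uv,120.4)[:2])
E
```

```text
t 56.98 tcp [526.3 272.  226. ] xaxis deg 81.58 z [-1.e-04  3.e-04 -1.e+00] w 57.5 g 0.0 F [-0.3  0.5  0.2] q [0.46 0.37 1.7  0.   1.07 0.6 ]
shift total [-0.035  0.005  0.019]
crank [320.2 197.6] 0.83 [526.02856269 251.41085807] [528.22421206 270.15975681]
cup0 [297.8 283.7] 0.89 [487.24580515 157.1657263 ] [497.48876819 195.47022619]
cup0 [303.2 234.5] 0.77 [502.33997044 213.8854332 ] [509.45093642 240.42075261]
cup0 [361.9 211.9] 0.69 [566.82655947 229.79090808] [560.55673866 253.02588596]
glide0 [408.1 245.8] 0.68 [611.83167678 184.51012585] [596.22342004 217.14073935]
glide0 [306.4 231.8] 0.63 [506.17373766 216.40956597] [512.48920767 242.4211349 ]
glide0 [297.3 287.1] 0.55 [486.01042964 153.07179634] [496.50972965 192.22577525]
```

apply_moves(
  targets=[
    [0.1, [0, 0, 0], [0, 0, 0.11]],
    [0.1, [0, 0, 0], [0, 0, 0.11]],
    [0.1, [0, 0, 0], [0, 0, 0.11]],
    [0.1, [0, 0, 0], [0, 0, 0.11]],
    [0.1, [0, 0, 0], [0, 0, 0.11]],
    [0.1, [0, 0, 0], [0, 0, 0.11]],
    [0.1, [0, 0, 0], [0, 0, 0.11]],
    [0.1, [0, 0, 0], [0, 0, 0.11]],
  ],
)

```text
t: 58.28
ee_pos: [527.9, 268.9, 225.9]
orientation: [3.141, 0.048, -0.0]
ft_force: [0.9, -0.5, 0.2]
width: 48.3
grasp_force: 0.0
```

apply_moves(
  targets=[
    [0.1, [0, 0, 0], [0, 0, 0.11]],
    [0.1, [0, 0, 0], [0, 0, 0.11]],
    [0.1, [0, 0, 0], [0, 0, 0.03]],
    [0.1, [0, 0, 0], [0, 0, 0]],
    [0.1, [0, 0, 0], [0, 0, 0]],
  ],
)

```text
t: 58.9
ee_pos: [527.8, 269.4, 225.9]
orientation: [3.092, -0.554, -0.0]
ft_force: [0.1, 0.0, -0.1]
width: 47.9
grasp_force: 0.0
```

```bash
python3 - <<'E'
from h import *
go((526.3,270.2,108))
c=cam("wrist"); 
h=cv2.cvtColor(c[0],cv2.COLOR_BGR2HSV).astype(int); m=((h[...,0]>5)&(h[...,0]<20)&(h[...,1]>150)).astype(np.uint8)
n,l,s,ce=cv2.connectedComponentsWithStats(m); k=1+np.argmax(s[1:,4]); print(ce[k],s[k],onz(c,ce[k],140),proj(c,np.array([526.3,270.2,140])))
cv2.imwrite("pics/cr.png",c[0])
E
```

```text
t 58.90 tcp [527.8 269.4 225.9] xaxis deg -20.31 z [-0. -0. -1.] w 47.9 g 0.0 F [ 0.1  0.  -0.1] q [ 0.45  0.37  1.7  -0.    1.07  2.38]
shift total [-0.035 -0.005  2.358]
[317.03674541 194.66272966] [306 173  23  43 762] [533.36312586 267.49418819 140.        ] [316.92096603 204.28076776]
```

View pics/cr.png

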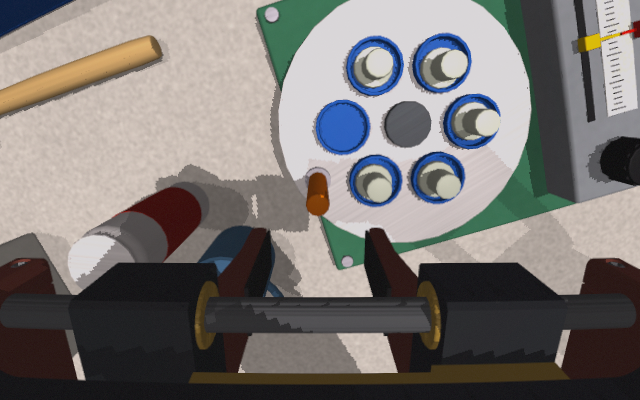

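Five glides are in cups with one cup empty at (342,127), and the post top is at (317,204), where predicted. Descending and gripping it.

apply_moves(
  targets=[
    [0.1, [-0.03, 0, 0.8], [0, 0, 0]],
    [0.1, [0, 0, 0.8], [0, 0, 0]],
    [0.1, [0, 0, 0.5], [0, 0, 0]],
    [0.1, [0, 0, 0.25], [0, 0, 0]],
    [-1, [0, 0, 0], [0, 0, 0]],
    [-1, [0, 0, 0], [0, 0, 0]],
    [-1, [0, 0, 0], [0, 0, 0]],
    [-1, [0, 0, 0], [0, 0, 0]],
  ],
)

```text
t: 59.95
ee_pos: [526.9, 270.0, 109.4]
orientation: [3.092, -0.554, 0.002]
ft_force: [0.9, -3.6, 4.8]
width: 17.5
grasp_force: 30.0
```

```bash
cat > plan.py <<'E'
from h import *
import sys
C=np.array([548.85,170.73]); 
def plan(steps):
    o,M=st(); p=o["ee_pos"][:2]; th=np.degrees(np.arctan2(*(p-C)[::-1])); psi=np.degrees(np.arctan2(M[1,1],M[0,1]))
    th0=float(sys.argv[1]) # unwrapped guess of theta
    th+=360*round((th0-th)/360); print("theta",round(th,1),"r",round(float(np.hypot(*(p-C))),1),"psi",round(psi,1),"g",o["grasp_force"])
    rows=[]
    for s in steps:
        th+=s; q=C+102*np.array([np.cos(np.radians(th)),np.sin(np.radians(th))]); d=q-p
        a=np.radians(psi); ty=np.array([np.cos(a),np.sin(a)]); tx=np.array([-ty[1],ty[0]])
        v=np.round([d@tx/50,d@ty/50],2); w=-round(s*0.72/90,3); rows.append([-1,[float(v[0]),float(v[1]),0],[0,0,w]])
        p=p+50*(v[0]*tx+v[1]*ty); psi-=w*90
    for i in range(0,len(rows),8): print(rows[i:i+8])
    print("end",th,psi)
plan(eval(sys.argv[2]))
E
python3 plan.py 102.8 "[3,6]+[7.5]*14"
```

```text
t 59.95 tcp [526.9 270.  109.4] xaxis deg -20.30 z [ 1.5e-03 -4.0e-04 -1.0e+00] w 17.5 g 30.0 F [ 0.9 -3.6  4.8] q [ 0.45  0.52  1.78 -0.    0.84  2.38]
theta 102.4 r 101.7 psi -110.3 g 30.00093251466751
[[-1, [-0.09, 0.05, 0], [0, 0, -0.024]], [-1, [-0.17, 0.13, 0], [0, 0, -0.048]], [-1, [-0.21, 0.17, 0], [0, 0, -0.06]], [-1, [-0.2, 0.18, 0], [0, 0, -0.06]], [-1, [-0.2, 0.18, 0], [0, 0, -0.06]], [-1, [-0.18, 0.19, 0], [0, 0, -0.06]], [-1, [-0.18, 0.19, 0], [0, 0, -0.06]], [-1, [-0.18, 0.21, 0], [0, 0, -0.06]]]
[[-1, [-0.16, 0.21, 0], [0, 0, -0.06]], [-1, [-0.16, 0.21, 0], [0, 0, -0.06]], [-1, [-0.15, 0.22, 0], [0, 0, -0.06]], [-1, [-0.14, 0.23, 0], [0, 0, -0.06]], [-1, [-0.14, 0.23, 0], [0, 0, -0.06]], [-1, [-0.12, 0.24, 0], [0, 0, -0.06]], [-1, [-0.12, 0.24, 0], [0, 0, -0.06]], [-1, [-0.1, 0.24, 0], [0, 0, -0.06]]]
end 216.44823583957714 -28.21836269700693
```

apply_moves(
  targets=[
    [-1, [-0.09, 0.05, 0], [0, 0, -0.024]],
    [-1, [-0.17, 0.13, 0], [0, 0, -0.048]],
    [-1, [-0.21, 0.17, 0], [0, 0, -0.06]],
    [-1, [-0.2, 0.18, 0], [0, 0, -0.06]],
    [-1, [-0.2, 0.18, 0], [0, 0, -0.06]],
    [-1, [-0.18, 0.19, 0], [0, 0, -0.06]],
    [-1, [-0.18, 0.19, 0], [0, 0, -0.06]],
    [-1, [-0.18, 0.21, 0], [0, 0, -0.06]],
  ],
)

```text
t: 60.95
ee_pos: [454.5, 212.8, 109.3]
orientation: [-3.098, -0.512, -0.002]
ft_force: [-1.4, 5.1, 4.5]
width: 17.7
grasp_force: 30.0
```

```bash
python3 plan.py 152 "[7.5]*16"
```

```text
t 60.95 tcp [454.5 212.8 109.3] xaxis deg 18.76 z [ 0.0011  0.0023 -1.    ] w 17.7 g 30.0 F [-1.4  5.1  4.5] q [0.41 0.42 1.98 0.   0.75 1.65]
theta 155.9 r 103.3 psi -71.2 g 30.00300407409668
[[-1, [-0.15, 0.22, 0], [0, 0, -0.06]], [-1, [-0.16, 0.22, 0], [0, 0, -0.06]], [-1, [-0.15, 0.22, 0], [0, 0, -0.06]], [-1, [-0.15, 0.22, 0], [0, 0, -0.06]], [-1, [-0.13, 0.23, 0], [0, 0, -0.06]], [-1, [-0.13, 0.24, 0], [0, 0, -0.06]], [-1, [-0.12, 0.23, 0], [0, 0, -0.06]], [-1, [-0.11, 0.25, 0], [0, 0, -0.06]]]
[[-1, [-0.1, 0.24, 0], [0, 0, -0.06]], [-1, [-0.09, 0.25, 0], [0, 0, -0.06]], [-1, [-0.09, 0.26, 0], [0, 0, -0.06]], [-1, [-0.07, 0.25, 0], [0, 0, -0.06]], [-1, [-0.06, 0.26, 0], [0, 0, -0.06]], [-1, [-0.06, 0.26, 0], [0, 0, -0.06]], [-1, [-0.04, 0.27, 0], [0, 0, -0.06]], [-1, [-0.04, 0.26, 0], [0, 0, -0.06]]]
end 275.94056481215955 15.161285324965984
```

apply_moves(
  targets=[
    [-1, [-0.15, 0.22, 0], [0, 0, -0.06]],
    [-1, [-0.16, 0.22, 0], [0, 0, -0.06]],
    [-1, [-0.15, 0.22, 0], [0, 0, -0.06]],
    [-1, [-0.15, 0.22, 0], [0, 0, -0.06]],
    [-1, [-0.13, 0.23, 0], [0, 0, -0.06]],
    [-1, [-0.13, 0.24, 0], [0, 0, -0.06]],
    [-1, [-0.12, 0.23, 0], [0, 0, -0.06]],
    [-1, [-0.11, 0.25, 0], [0, 0, -0.06]],
  ],
)

```text
t: 61.95
ee_pos: [462.5, 108.6, 109.2]
orientation: [-2.691, -1.617, 0.01]
ft_force: [-13.5, -3.7, 20.3]
width: 17.8
grasp_force: 30.0
```

apply_moves(
  targets=[
    [-1, [-0.1, 0.24, 0], [0, 0, -0.06]],
    [-1, [-0.09, 0.25, 0], [0, 0, -0.06]],
    [-1, [-0.09, 0.26, 0], [0, 0, -0.06]],
    [-1, [-0.07, 0.25, 0], [0, 0, -0.06]],
    [-1, [-0.06, 0.26, 0], [0, 0, -0.06]],
    [-1, [-0.06, 0.26, 0], [0, 0, -0.06]],
    [-1, [-0.04, 0.27, 0], [0, 0, -0.06]],
    [-1, [-0.04, 0.26, 0], [0, 0, -0.06]],
  ],
)

```text
t: 62.95
ee_pos: [558.8, 66.2, 109.1]
orientation: [1.908, 2.495, -0.003]
ft_force: [-3.6, -5.5, 7.0]
width: 17.2
grasp_force: 30.0
```

```bash
python3 plan.py 275 "[7.5]*16"
```

```text
t 62.95 tcp [558.8  66.2 109.1] xaxis deg 105.17 z [-6.0e-04 -1.8e-03 -1.0e+00] w 17.2 g 30.0 F [-3.6 -5.5  7. ] q [ 0.1   0.49  1.84 -0.    0.81 -0.17]
theta 275.4 r 105.0 psi 15.2 g 30.000363886356354
[[-1, [0.03, 0.28, 0], [0, 0, -0.06]], [-1, [-0.02, 0.26, 0], [0, 0, -0.06]], [-1, [-0.0, 0.27, 0], [0, 0, -0.06]], [-1, [-0.0, 0.27, 0], [0, 0, -0.06]], [-1, [0.01, 0.26, 0], [0, 0, -0.06]], [-1, [0.02, 0.27, 0], [0, 0, -0.06]], [-1, [0.03, 0.26, 0], [0, 0, -0.06]], [-1, [0.04, 0.27, 0], [0, 0, -0.06]]]
[[-1, [0.05, 0.26, 0], [0, 0, -0.06]], [-1, [0.06, 0.26, 0], [0, 0, -0.06]], [-1, [0.07, 0.26, 0], [0, 0, -0.06]], [-1, [0.08, 0.25, 0], [0, 0, -0.06]], [-1, [0.09, 0.25, 0], [0, 0, -0.06]], [-1, [0.09, 0.25, 0], [0, 0, -0.06]], [-1, [0.11, 0.25, 0], [0, 0, -0.06]], [-1, [0.11, 0.24, 0], [0, 0, -0.06]]]
end 395.44170611604085 101.57273990481946
```

```bash
sed -i 's/548.85,170.73/547.5,169.2/' plan.py; python3 plan.py 275 "[7.5]*16"
```

```text
t 62.95 tcp [558.8  66.2 109.1] xaxis deg 105.17 z [-6.0e-04 -1.8e-03 -1.0e+00] w 17.2 g 30.0 F [-3.6 -5.5  7. ] q [ 0.1   0.49  1.84 -0.    0.81 -0.17]
theta 276.3 r 103.6 psi 15.2 g 30.000363886356354
[[-1, [0.01, 0.27, 0], [0, 0, -0.06]], [-1, [-0.02, 0.27, 0], [0, 0, -0.06]], [-1, [-0.0, 0.26, 0], [0, 0, -0.06]], [-1, [0.0, 0.27, 0], [0, 0, -0.06]], [-1, [0.02, 0.27, 0], [0, 0, -0.06]], [-1, [0.02, 0.26, 0], [0, 0, -0.06]], [-1, [0.04, 0.27, 0], [0, 0, -0.06]], [-1, [0.04, 0.26, 0], [0, 0, -0.06]]]
[[-1, [0.06, 0.26, 0], [0, 0, -0.06]], [-1, [0.06, 0.26, 0], [0, 0, -0.06]], [-1, [0.07, 0.26, 0], [0, 0, -0.06]], [-1, [0.08, 0.25, 0], [0, 0, -0.06]], [-1, [0.1, 0.25, 0], [0, 0, -0.06]], [-1, [0.1, 0.25, 0], [0, 0, -0.06]], [-1, [0.11, 0.24, 0], [0, 0, -0.06]], [-1, [0.11, 0.24, 0], [0, 0, -0.06]]]
end 396.2651306659948 101.57273990481946
```

apply_moves(
  targets=[
    [-1, [0.01, 0.27, 0], [0, 0, -0.06]],
    [-1, [-0.02, 0.27, 0], [0, 0, -0.06]],
    [-1, [0, 0.26, 0], [0, 0, -0.06]],
    [-1, [0, 0.27, 0], [0, 0, -0.06]],
    [-1, [0.02, 0.27, 0], [0, 0, -0.06]],
    [-1, [0.02, 0.26, 0], [0, 0, -0.06]],
    [-1, [0.04, 0.27, 0], [0, 0, -0.06]],
    [-1, [0.04, 0.26, 0], [0, 0, -0.06]],
  ],
)

```text
t: 63.95
ee_pos: [642.2, 128.6, 109.2]
orientation: [0.856, 3.021, -0.001]
ft_force: [-2.2, -3.3, 5.2]
width: 18.0
grasp_force: 30.0
```

```bash
python3 plan.py 335 "[7.5]*16"
```

```text
t 63.95 tcp [642.2 128.6 109.2] xaxis deg 148.37 z [ 0.0016 -0.001  -1.    ] w 18.0 g 30.0 F [-2.2 -3.3  5.2] q [ 0.18  0.6   1.63 -0.    0.91 -0.84]
theta 336.8 r 103.0 psi 58.4 g 30.00059723854065
[[-1, [0.08, 0.26, 0], [0, 0, -0.06]], [-1, [0.06, 0.26, 0], [0, 0, -0.06]], [-1, [0.08, 0.25, 0], [0, 0, -0.06]], [-1, [0.08, 0.26, 0], [0, 0, -0.06]], [-1, [0.1, 0.25, 0], [0, 0, -0.06]], [-1, [0.1, 0.24, 0], [0, 0, -0.06]], [-1, [0.11, 0.24, 0], [0, 0, -0.06]], [-1, [0.12, 0.24, 0], [0, 0, -0.06]]]
[[-1, [0.13, 0.24, 0], [0, 0, -0.06]], [-1, [0.14, 0.22, 0], [0, 0, -0.06]], [-1, [0.15, 0.23, 0], [0, 0, -0.06]], [-1, [0.15, 0.21, 0], [0, 0, -0.06]], [-1, [0.16, 0.22, 0], [0, 0, -0.06]], [-1, [0.17, 0.2, 0], [0, 0, -0.06]], [-1, [0.18, 0.2, 0], [0, 0, -0.06]], [-1, [0.18, 0.2, 0], [0, 0, -0.06]]]
end 456.8175638682959 144.77149457853486
```

apply_moves(
  targets=[
    [-1, [0.08, 0.26, 0], [0, 0, -0.06]],
    [-1, [0.06, 0.26, 0], [0, 0, -0.06]],
    [-1, [0.08, 0.25, 0], [0, 0, -0.06]],
    [-1, [0.08, 0.26, 0], [0, 0, -0.06]],
    [-1, [0.1, 0.25, 0], [0, 0, -0.06]],
    [-1, [0.1, 0.24, 0], [0, 0, -0.06]],
    [-1, [0.11, 0.24, 0], [0, 0, -0.06]],
    [-1, [0.12, 0.24, 0], [0, 0, -0.06]],
  ],
)

```text
t: 64.95
ee_pos: [629.3, 230.7, 109.2]
orientation: [-0.317, 3.124, -0.001]
ft_force: [0.7, -4.9, 3.6]
width: 17.7
grasp_force: 30.0
```

```bash
python3 plan.py 396 "[7]*8"
```

```text
t 64.95 tcp [629.3 230.7 109.2] xaxis deg -168.42 z [ 1.8e-03 -5.0e-04 -1.0e+00] w 17.7 g 30.0 F [ 0.7 -4.9  3.6] q [ 0.33  0.62  1.59 -0.    0.93 -1.44]
theta 396.9 r 102.3 psi 101.6 g 30.00098168849945
[[-1, [0.13, 0.22, 0], [0, 0, -0.056]], [-1, [0.12, 0.21, 0], [0, 0, -0.056]], [-1, [0.14, 0.21, 0], [0, 0, -0.056]], [-1, [0.14, 0.2, 0], [0, 0, -0.056]], [-1, [0.15, 0.2, 0], [0, 0, -0.056]], [-1, [0.15, 0.2, 0], [0, 0, -0.056]], [-1, [0.17, 0.19, 0], [0, 0, -0.056]], [-1, [0.17, 0.18, 0], [0, 0, -0.056]]]
end 452.9163241195932 141.901099173899
```

apply_moves(
  targets=[
    [-1, [0.13, 0.22, 0], [0, 0, -0.056]],
    [-1, [0.12, 0.21, 0], [0, 0, -0.056]],
    [-1, [0.14, 0.21, 0], [0, 0, -0.056]],
    [-1, [0.14, 0.2, 0], [0, 0, -0.056]],
    [-1, [0.15, 0.2, 0], [0, 0, -0.056]],
    [-1, [0.15, 0.2, 0], [0, 0, -0.056]],
    [-1, [0.17, 0.19, 0], [0, 0, -0.056]],
    [-1, [0.17, 0.18, 0], [0, 0, -0.056]],
  ],
)

```text
t: 65.95
ee_pos: [542.8, 271.6, 109.3]
orientation: [-1.373, 2.822, -0.001]
ft_force: [4.2, -3.9, 2.2]
width: 17.7
grasp_force: 30.0
```

```bash
python3 plan.py 453 "[4]*4+[2]*4"
```

```text
t 65.95 tcp [542.8 271.6 109.3] xaxis deg -128.10 z [ 3.3e-03  7.0e-04 -1.0e+00] w 17.7 g 30.0 F [ 4.2 -3.9  2.2] q [ 0.44  0.54  1.74 -0.    0.85 -2.03]
theta 452.6 r 102.5 psi 141.9 g 30.001214146614075
[[-1, [0.1, 0.1, 0], [0, 0, -0.032]], [-1, [0.1, 0.1, 0], [0, 0, -0.032]], [-1, [0.1, 0.1, 0], [0, 0, -0.032]], [-1, [0.11, 0.1, 0], [0, 0, -0.032]], [-1, [0.05, 0.05, 0], [0, 0, -0.016]], [-1, [0.05, 0.05, 0], [0, 0, -0.016]], [-1, [0.05, 0.05, 0], [0, 0, -0.016]], [-1, [0.05, 0.04, 0], [0, 0, -0.016]]]
end 476.63189018089355 159.18127675858747
```

apply_moves(
  targets=[
    [-1, [0.1, 0.1, 0], [0, 0, -0.032]],
    [-1, [0.1, 0.1, 0], [0, 0, -0.032]],
    [-1, [0.1, 0.1, 0], [0, 0, -0.032]],
    [-1, [0.11, 0.1, 0], [0, 0, -0.032]],
    [-1, [0.05, 0.05, 0], [0, 0, -0.016]],
    [-1, [0.05, 0.05, 0], [0, 0, -0.016]],
    [-1, [0.05, 0.05, 0], [0, 0, -0.016]],
    [-1, [0.05, 0.04, 0], [0, 0, -0.016]],
  ],
)

```text
t: 66.95
ee_pos: [502.2, 260.7, 109.3]
orientation: [-1.778, 2.586, -0.001]
ft_force: [4.8, -0.8, 5.9]
width: 17.6
grasp_force: 30.0
```

```bash
python3 plan.py 476 "[1.5]*4"
```

```text
t 66.95 tcp [502.2 260.7 109.3] xaxis deg -110.97 z [ 2.7e-03  9.0e-04 -1.0e+00] w 17.6 g 30.0 F [ 4.8 -0.8  5.9] q [ 0.46  0.49  1.84 -0.    0.81 -2.32]
theta 476.3 r 102.1 psi 159.0 g 30.003396570682526
[[-1, [0.04, 0.03, 0], [0, 0, -0.012]], [-1, [0.04, 0.04, 0], [0, 0, -0.012]], [-1, [0.04, 0.03, 0], [0, 0, -0.012]], [-1, [0.04, 0.04, 0], [0, 0, -0.012]]]
end 482.34227319123994 163.34666791849318
```

apply_moves(
  targets=[
    [-1, [0.04, 0.03, 0], [0, 0, 0]],
    [-1, [0.04, 0.04, 0], [0, 0, 0]],
    [-1, [0, 0, 0], [0, 0, 0]],
  ],
)

```text
t: 67.32
ee_pos: [499.9, 259.6, 109.4]
orientation: [-1.773, 2.583, -0.002]
ft_force: [13.5, 3.3, -2.7]
width: 17.3
grasp_force: 30.0
```

```bash
python3 plan.py 479 "[1]*6"
```

```text
t 67.33 tcp [499.9 259.6 109.4] xaxis deg -111.05 z [ 0.0075  0.0037 -1.    ] w 17.3 g 30.0 F [13.5  3.3 -2.7] q [ 0.46  0.49  1.85 -0.    0.8  -2.32]
theta 477.8 r 102.2 psi 158.9 g 29.99556541442871
[[-1, [0.03, 0.02, 0], [0, 0, -0.008]], [-1, [0.03, 0.02, 0], [0, 0, -0.008]], [-1, [0.02, 0.03, 0], [0, 0, -0.008]], [-1, [0.03, 0.02, 0], [0, 0, -0.008]], [-1, [0.03, 0.02, 0], [0, 0, -0.008]], [-1, [0.03, 0.02, 0], [0, 0, -0.008]]]
end 483.7889834791821 163.2632176207884
```

apply_moves(
  targets=[
    [-1, [0.03, 0.02, 0], [0, 0, 0]],
    [-1, [0.02, 0.03, 0], [0, 0, 0]],
    [-1, [0, 0, 0], [0, 0, 0]],
  ],
)

```text
t: 67.7
ee_pos: [499.9, 259.5, 109.4]
orientation: [-1.769, 2.578, -0.004]
ft_force: [24.1, 7.9, -14.6]
width: 17.4
grasp_force: 30.0
```

```bash
python3 plan.py 479 "[1]*1"
```

```text
t 67.70 tcp [499.9 259.5 109.4] xaxis deg -111.07 z [ 0.0138  0.0066 -0.9999] w 17.4 g 30.0 F [ 24.1   7.9 -14.6] q [ 0.46  0.48  1.85 -0.    0.79 -2.32]
theta 477.8 r 102.1 psi 158.9 g 29.971621334552765
[[-1, [0.03, 0.02, 0], [0, 0, -0.008]]]
end 478.78643163342286 159.64664803535325
```

The stop is reached: force climbs with no motion. Easing off, releasing and rising clear.

apply_moves(
  targets=[
    [-1, [-0.05, -0.05, 0], [0, 0, 0]],
    [-1, [0, 0, 0], [0, 0, 0]],
    [-0.1, [0, 0, 0], [0, 0, 0]],
    [-0.1, [0, 0, 0], [0, 0, 0]],
    [-0.1, [0, 0, -0.4], [0, 0, 0]],
    [-0.1, [0, 0, -1], [0, 0, 0]],
    [-0.1, [0, 0, -1], [0, 0, 0]],
    [-0.1, [0, 0, -1], [0, 0, 0]],
  ],
)

```text
t: 68.7
ee_pos: [495.0, 257.7, 279.3]
orientation: [1.777, -2.588, -0.001]
ft_force: [-0.2, 0.1, 0.6]
width: 39.4
grasp_force: 0.0
```

apply_moves(
  targets=[
    [-0.1, [0, 0, -1], [0, 0, 0]],
    [-0.1, [-0.9, 0, 0], [0, 0, 0.1]],
    [-0.1, [0, 0, 0], [0, 0, 0.1]],
    [-0.1, [0, 0, 0], [0, 0, 0.1]],
    [-0.1, [0, 0, 0], [0, 0, 0.1]],
    [-0.1, [0, 0, 0], [0, 0, 0.1]],
    [-0.1, [0, 0, 0], [0, 0, 0]],
    [-0.1, [0, 0, 0], [0, 0, 0]],
  ],
)

```text
t: 69.7
ee_pos: [512.0, 299.9, 328.0]
orientation: [0.656, -3.071, 0.0]
ft_force: [-0.2, 0.3, -0.6]
width: 39.2
grasp_force: 0.0
```

```bash
python3 - <<'E'
from h import *
import pickle
st()
c,o=look(["cup0","glide0","crank"],None,"wrist")
s,os_=look(["glide0","caster","spray_can","mug","screwdriver"],None,"scene");print(os_)
t=cam("top")
a=s[0][90:390,120:460]; b=c[0][:260]
cv2.imwrite("pics/fin.png",np.vstack([cv2.resize(a,(680,600))]))
cv2.imwrite("pics/finw.png",c[0]); cv2.imwrite("pics/fint.png",t[0])
t0=cv2.imread("pics/top0.png"); print([ (i,int((cv2.absdiff(cv2.GaussianBlur(t0,(5,5),0),cv2.GaussianBlur(t[0],(5,5),0)).max(2)>50)[y0:y1,x0:x1].sum())) for i,(x0,y0,x1,y1) in dict(caster=(350,158,375,180),driver=(400,145,425,200),tape=(270,135,302,165),can_mug=(160,205,210,275),redbox=(330,120,395,153)).items()])
m=cv2.cvtColor(s[0],cv2.COLOR_BGR2HSV)
E
```

```text
t 69.70 tcp [512.  299.9 328. ] xaxis deg -155.87 z [-1.e-03 -3.e-04 -1.e+00] w 39.2 g 0.0 F [-0.2  0.3 -0.6] q [ 0.51  0.27  1.59  0.    1.27 -1.48]
{'glide0': [(array([377.9, 175.3]), 0.69), (array([163. , 312.5]), 0.67), (array([338.9, 159.3]), 0.57), (array([361.1, 184.5]), 0.56), (array([355. , 147.6]), 0.56), (array([263.3, 305.7]), 0.56), (array([195.6, 345.6]), 0.55), (array([342.3, 176.3]), 0.48)], 'caster': [(array([297.1, 287.5]), 0.93), (array([416.9, 133.1]), 0.31)], 'spray_can': [(array([415.4, 135.4]), 0.94)], 'mug': [(array([388.4, 123.1]), 0.97)], 'screwdriver': [(array([232.8, 333.9]), 0.94), (array([374.6, 124.9]), 0.37)]}
[('caster', 0), ('driver', 0), ('tape', 0), ('can_mug', 1693), ('redbox', 0)]
```

View pics/fin.png

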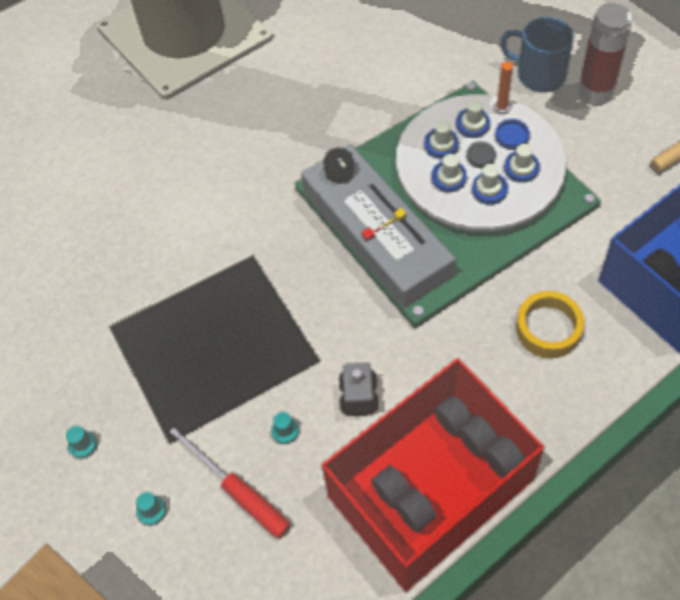

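```bash
python3 - <<'E'
from h import *
st(); c=cam("wrist")
h=cv2.cvtColor(c[0],cv2.COLOR_BGR2HSV).astype(int); m=((h[...,0]>5)&(h[...,0]<20)&(h[...,1]>170)).astype(np.uint8)
n,l,s,ce=cv2.connectedComponentsWithStats(m)
for k in range(1,n):
    if s[k,4]>60: p=onz(c,ce[k],135); print(ce[k],s[k],p,np.degrees(np.arctan2(p[1]-170.73,p[0]-548.85)),np.hypot(p[1]-170.73,p[0]-548.85))
for th in(115,117,119): print(proj(c,np.array([548.85+102*np.cos(np.radians(th)),170.73+102*np.sin(np.radians(th)),135])))
E
```

```text
t 70.25 tcp [512.4 300.  328.4] xaxis deg -156.04 z [ 0.  0. -1.] w 39.5 g 0.0 F [ 0.1 -0.3 -0.1] q [ 0.51  0.27  1.59  0.    1.27 -1.48]
[288.24126984 145.9015873 ] [278 135  21  23 315] [496.62096277 260.00244169 135.        ] 120.32986177215957 103.42843504567632
[287.66322694 155.0918295 ]
[287.47043673 151.70831754]
[287.15843549 148.31480286]
```

```bash
python3 -c "
from h import *
print(ctrl.close_job())"
```

```text
the job is handed in; nothing more can be done
None
```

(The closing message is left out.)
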